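# Radius leaf check: seat and rock the fitting leaf

### The arm

A 6-joint arm with a two-finger parallel gripper is mounted at the origin on a cart in front of the work surface, level with it; the furniture and walls round the work are solid. World frame = base frame: x ahead of the robot, y to its left, z up, the work surface at z = 0. Lengths are in m, angles in rad, forces in N, time in s.
With the tool pointing down it reaches from about 0.25 to 0.775 m from the base axis. Payload 4 kg.
Tool frame: the origin (TCP) lies between the finger pads; the fingertips stand 11 mm ahead of it and the grasp point (between the pads) lies 8 mm behind it; z points along the fingers, y is the direction in which the jaws open and shut (so a half turn about z gives the same grasp; the last joint's range is limited). The gripper opens to 94 mm and grips with 3 to 60 N. Pads are 16 mm wide; open, the fingers measure 119 mm over their backs; the gripper's body (75 mm by 177 mm) begins 78 mm behind the grasp point.
Start: joints at [-1.425, 0.087, 1.371, -0, 1.684, -0.103], TCP at [0.135, -0.533, 0.179] pointing down, gripper open.
Joint ranges: [-3.1, 3.1], [-0.76, 2.03], [0.27, 2.55], [-1.08, 4.22], [0.17, 2.65], [-2.57, 2.57]. Speed limits (rad/s): [2.79, 2.79, 3.14, 3.14, 3.14, 3.14].

### API

Orientations are given as [roll, pitch, yaw] about the fixed x, y, z axes, in that order (R = Rz(yaw) Ry(pitch) Rx(roll)).
In Python, from bench import get_obs, cams, ticket gives the robot as it stands. The module is installed in compiled form; this text tells all that it offers.
- The arm moves only by the shell command python3 -m crank 'ROWS'. ROWS is JSON, a list of rows, each an object of numbers: "tx", "ty", "tz": the shift along the tool's x, y, z in cm; "twist": the turn about the tool's z in degrees; "grip": the opening, from 0 (shut) to 1 (fully open). In form: [{"tx": .., "ty": .., "tz": .., "twist": .., "grip": ..}, ...]. A call has 1 to 12 rows; each row shifts and turns the commanded pose from where the row before left it, along the tool's axes as they then stand; what a row does not reach is not made up. A row lasts 1/8 s, in which the tool goes at most 62.5 mm and 10.7 degrees, less where a joint would pass 70% of its speed; a pose out of reach is approached as far as the arm can. A call is refused whole if a number of a shift passes 6.25 or a number of a turn 10.7, either way. A call with a gripper value outside its range is refused whole. The fingers move at their own pace and stop on an object; the grip force is fixed at half the most. Time passes only in rows, so rows that do not move let the fingers close. It gives the time, the measured TCP pose, the force and the opening at its end, in the units of the state.
- get_obs(): the state, without advancing time (a new reading comes with each control period).
- cams.snapshot(name): name is "scene" or "side" or "wrist"; returns a dict with "frame" (384x512x3 uint8, red, green, blue), "intrinsics" (3x3 intrinsics, pixels), "R" (3x3) and "t" (3): a world point X has camera coordinates R X + t; the wrist camera has in their place "hand_eye" (4x4, takes a point from camera to tool coordinates, whose origin is the TCP and whose axes are the flange's). Camera axes: x right, y down, z forward; pixel columns grow to the right and rows downward; lengths in m; the calibration is good to about 2 mm. A picture is of the moment at which its call begins: read the wrist's pose just before it. There is no depth.
- ticket.close_job(): hands the job in, once; it reports no verdict.
Trained networks look in a picture, given as the dict that the camera call returned (one of the last four; its "shot" number tells which), for a name from the list of things; names that differ only in an ending like _2 or _b are one class to them, and where a whole thing is asked for, a point or a joint stands for the part that bears it (a point fixed in the world has none). Each returns a list of dicts, best first, with "conf" (0 to 1); they miss things now and then, are a little off and sometimes report something else, mostly with a low value. They report only what shows in the picture. A call takes as long as a camera call. They do not tell look-alikes from the thing itself.
- cams.outline_of(picture, query): "region" (384x512 bool, what is visible of it) and "centre" ([column, row] in pixels, amid what is visible of it).
The state is a dict: "time": time; "joint_positions": joint angles; "qvel": joint speeds; "joint_torque": joint torques, N m; "tool_pos": TCP position; "ee_rot": TCP orientation; "wrist_force": force on the tool from outside, world axes, zero at the start; "wrist_torque": the same for the moment, N m; "width": finger opening in m.
Only numpy, scipy, OpenCV 4.12 (cv2) and the standard library are available. Lean on these libraries where they do the work, as an engineer would, in place of code of your own. Each camera call takes 0.05 s, during which the arm holds its last target.

### The job

A yellow disc marks which rounded surface on the check stand is to be checked, the round bar or the round-bottomed groove: take the radius leaf that fits it from the rack, set it upright on the middle so that arc beds on arc, and press it down lightly (5 to 10 newtons; 20 is too much) for a moment. Keeping that pressure on all the while, tip it about its arc some 12 degrees to the left, back upright, 12 degrees to the right and upright again, pausing at each, and only then lift it off. Hang it back in its own slot so that all four leaves hang upright as before, and leave the loose things on the table alone.

Things in the scene. Friction and masses are not known exactly. Their poses are not given: they have to be found in the camera images.
- leaf_blue: loose radius leaf, 120 g, 16 mm thick (x): blue grip tab, 24 mm (y) by 46 mm tall, 10 to 56 mm above the origin, on an aluminium cross bar 64 mm (y) by 10 mm tall that hangs in the rack; below it a steel blade ending in a hollow (concave) arc of radius 11 mm opening downward, 32 mm wide outside, its ends 12 mm below the origin. Origin: centre of the cross bar's underside; z up. Same from both sides.
- leaf_blue_centre (a point): centre of the arc of the leaf with the blue tab, 19 mm below the leaf's origin. On a surface of the same radius it coincides with the centre line of that surface (the hollow arcs have 0.2 mm play).
- leaf_blue_top (a point): middle of the top of the blue tab, 56 mm above the leaf's origin
- leaf_green: loose radius leaf, 120 g, 16 mm thick (x): green grip tab, 24 mm (y) by 46 mm tall, 10 to 56 mm above the origin, on an aluminium cross bar 64 mm (y) by 10 mm tall that hangs in the rack; below it a steel blade ending in a hollow (concave) arc of radius 15 mm opening downward, 38 mm wide outside, its ends 13 mm below the origin. Origin: centre of the cross bar's underside; z up. Same from both sides.
- leaf_red: loose radius leaf, 120 g, 16 mm thick (x): red grip tab, 24 mm (y) by 46 mm tall, 10 to 56 mm above the origin, on an aluminium cross bar 64 mm (y) by 10 mm tall that hangs in the rack; below it a steel blade ending in a rounded (convex) nose of radius 10 mm, 20 mm wide, its lowest point 34 mm below the origin. Origin: centre of the cross bar's underside; z up. Same from both sides.
- leaf_red_centre (a point): centre of the arc of the leaf with the red tab, 24 mm below the leaf's origin. On a surface of the same radius it coincides with the centre line of that surface (the hollow arcs have 0.2 mm play).
- leaf_red_top (a point): middle of the top of the red tab, 56 mm above the leaf's origin
- leaf_black: loose radius leaf, 120 g, 16 mm thick (x): black grip tab, 24 mm (y) by 46 mm tall, 10 to 56 mm above the origin, on an aluminium cross bar 64 mm (y) by 10 mm tall that hangs in the rack; below it a steel blade ending in a rounded (convex) nose of radius 14 mm, 28 mm wide, its lowest point 38 mm below the origin. Origin: centre of the cross bar's underside; z up. Same from both sides.
- rack: fixed grey rack, 180 (x) by 94 mm. Origin: centre of underside; at yaw 0 x is away from the robot, y left. Two ledges along x, 45 mm high, 49 mm apart; slots at x = -63, -21, 21, 63 mm, each 20.5 (x) by 69 mm between 8 mm high lips, each with one leaf hung by its cross bar (origin at y = 0, z = 45 mm, axes as the rack's, about 2 mm play each way). Leaves change slots between runs.
- stand: check stand, fixed: dark steel base plate 130 x 170 x 8 mm; on it, on rubber mounts, a bed plate with a steel round bar at its left (+y) and a steel round-bottomed groove at its right (-y), both along x. The mounts have settled: the bed lies, level, up to 4 mm above or below its nominal height, differently each time and not sensed. It gives 1 mm per 10 N, at most 3 mm down or sideways, and springs back. Origin: centre of its underside.
- bar_axis (a point): nominal middle of the round bar's centre line, at the bed's nominal height (the real bar may lie up to 4 mm higher or lower: feel for it); the bar lies along the stand's x, radius 11 mm, 70 mm long, nominal centre line 50 mm above the table, carried on a web 8 mm thick. Axes as the stand's: x along the bar, y left, z up.
- groove_axis (a point): nominal middle of the round groove's centre line, at the bed's nominal height (really up to 4 mm higher or lower: feel for it): open upward, radius 10 mm, 70 mm long, in a block 36 mm wide whose upper edges lie 7 mm below the centre line, along the stand's x, nominally 50 mm above the table. Axes as the stand's.
- disc_yellow: yellow disc, 24 mm across, 7 mm high, fixed on the base plate just before the robot-side end of either the bar or the groove, about 58 mm before the middle of the one that is to be checked. Origin: centre of its underside.
- disc_grey: grey disc of the same size before the other one, which is not to be checked
- spacer_post: loose white spacer post, 17 mm across, 60 mm tall, standing; bystander. Origin: centre of its underside
- rubber_foot: loose dark rubber foot, 29 mm across, 16 mm high; bystander. Origin: centre of its underside
Things that resemble listed ones, but are neither listed nor needed, are in the scene too. What is shaped like the leaf_blue but purple is not meant.

How it is judged:
On the way, in this order (a step that is already met when the one before it is completed fails the run):
1. the fitting leaf is bedded upright on the marked surface under 3 to 13 N (((horizontal distance between disc_yellow and bar_axis below 0.075 m and x of leaf_blue_centre in the frame of bar_axis between -0.02 and 0.02 m and y of leaf_blue_centre in the frame of bar_axis between -0.0025 and 0.0025 m and z of leaf_blue_centre in the frame of bar_axis between -0.007 and 0.0055 m and angle between the x axis of leaf_blue and the x axis of stand, either way round below 0.12 rad and contact force between leaf_blue and stand between 3 and 13 N and y of leaf_blue_top in the frame of bar_axis between -0.00525 and 0.00525 m) or (horizontal distance between disc_yellow and groove_axis below 0.075 m and x of leaf_red_centre in the frame of groove_axis between -0.02 and 0.02 m and y of leaf_red_centre in the frame of groove_axis between -0.0025 and 0.0025 m and z of leaf_red_centre in the frame of groove_axis between -0.007 and 0.0055 m and angle between the x axis of leaf_red and the x axis of stand, either way round below 0.12 rad and contact force between leaf_red and stand between 3 and 13 N and y of leaf_red_top in the frame of groove_axis between -0.0056 and 0.0056 m))), for 0.3 s.
2. still bedded and under 3 to 13 N, it is tipped at least 8 degrees to the left (+y) (((horizontal distance between disc_yellow and bar_axis below 0.075 m and x of leaf_blue_centre in the frame of bar_axis between -0.02 and 0.02 m and y of leaf_blue_centre in the frame of bar_axis between -0.0025 and 0.0025 m and z of leaf_blue_centre in the frame of bar_axis between -0.007 and 0.0055 m and angle between the x axis of leaf_blue and the x axis of stand, either way round below 0.12 rad and contact force between leaf_blue and stand between 3 and 13 N and y of leaf_blue_top in the frame of bar_axis above 0.0105 m) or (horizontal distance between disc_yellow and groove_axis below 0.075 m and x of leaf_red_centre in the frame of groove_axis between -0.02 and 0.02 m and y of leaf_red_centre in the frame of groove_axis between -0.0025 and 0.0025 m and z of leaf_red_centre in the frame of groove_axis between -0.007 and 0.0055 m and angle between the x axis of leaf_red and the x axis of stand, either way round below 0.12 rad and contact force between leaf_red and stand between 3 and 13 N and y of leaf_red_top in the frame of groove_axis above 0.0112 m))), for 0.2 s.
3. still bedded and under 3 to 13 N, it is upright again within 4 degrees (((horizontal distance between disc_yellow and bar_axis below 0.075 m and x of leaf_blue_centre in the frame of bar_axis between -0.02 and 0.02 m and y of leaf_blue_centre in the frame of bar_axis between -0.0025 and 0.0025 m and z of leaf_blue_centre in the frame of bar_axis between -0.007 and 0.0055 m and angle between the x axis of leaf_blue and the x axis of stand, either way round below 0.12 rad and contact force between leaf_blue and stand between 3 and 13 N and y of leaf_blue_top in the frame of bar_axis between -0.00525 and 0.00525 m) or (horizontal distance between disc_yellow and groove_axis below 0.075 m and x of leaf_red_centre in the frame of groove_axis between -0.02 and 0.02 m and y of leaf_red_centre in the frame of groove_axis between -0.0025 and 0.0025 m and z of leaf_red_centre in the frame of groove_axis between -0.007 and 0.0055 m and angle between the x axis of leaf_red and the x axis of stand, either way round below 0.12 rad and contact force between leaf_red and stand between 3 and 13 N and y of leaf_red_top in the frame of groove_axis between -0.0056 and 0.0056 m))), for 0.1 s.
4. still bedded and under 3 to 13 N, it is tipped at least 8 degrees to the right (-y) (((horizontal distance between disc_yellow and bar_axis below 0.075 m and x of leaf_blue_centre in the frame of bar_axis between -0.02 and 0.02 m and y of leaf_blue_centre in the frame of bar_axis between -0.0025 and 0.0025 m and z of leaf_blue_centre in the frame of bar_axis between -0.007 and 0.0055 m and angle between the x axis of leaf_blue and the x axis of stand, either way round below 0.12 rad and contact force between leaf_blue and stand between 3 and 13 N and y of leaf_blue_top in the frame of bar_axis below -0.0105 m) or (horizontal distance between disc_yellow and groove_axis below 0.075 m and x of leaf_red_centre in the frame of groove_axis between -0.02 and 0.02 m and y of leaf_red_centre in the frame of groove_axis between -0.0025 and 0.0025 m and z of leaf_red_centre in the frame of groove_axis between -0.007 and 0.0055 m and angle between the x axis of leaf_red and the x axis of stand, either way round below 0.12 rad and contact force between leaf_red and stand between 3 and 13 N and y of leaf_red_top in the frame of groove_axis below -0.0112 m))), for 0.2 s.
At the end, for the whole second after the job is handed in: All four leaves hang at rest in the rack, each within 8 mm of where it hung at the start and upright within 4.5 degrees (distance of each of leaf_blue, leaf_green, leaf_red, leaf_black from where it was at the start of the episode below 0.008 m and angle between each of leaf_blue, leaf_green, leaf_red, leaf_black's own z axis and vertical below 0.08 rad and linear speed of each of leaf_blue, leaf_green, leaf_red, leaf_black below 0.02 m/s); the robot touches nothing.
It fails at once if a leaf is pressed on the stand with more than 20 N (contact force between any of leaf_blue, leaf_green, leaf_red, leaf_black and stand above 20 N).
It fails at once if the blue leaf at the bar or the red leaf at the groove (arc centre within 12 mm of the nominal centre line) is tipped over 6 degrees without touching the stand ((distance between leaf_blue_centre and bar_axis below 0.012 m and angle between leaf_blue's own z axis and vertical above 0.105 rad and contact force between leaf_blue and stand below 0.05 N) or (distance between leaf_red_centre and groove_axis below 0.012 m and angle between leaf_red's own z axis and vertical above 0.105 rad and contact force between leaf_red and stand below 0.05 N)).
It fails at once if a loose bystander is moved by more than 20 mm (distance of any of spacer_post, rubber_foot from where it was at the start of the episode above 0.02 m).
It also fails if it takes over 70 s, if anything falls off the work surface, if the arm or the gripper's body presses on something with over 40 N, if the wrist force passes 120 N, or if a joint passes its speed limit or range.

## Working session

There is one attempt and no reset: what is moved stays moved. The work goes in short steps, Python scripts to look and compute and a shell command to move; the robot and the scene stay as the last step left them, time stands still between calls to the robot, and variables do not carry over. Pictures are saved under pics/ and viewed, and the job is handed in when it is done.

```bash
ls; mkdir -p pics
python3 - <<'E'
from bench import get_obs,cams
import cv2
print(get_obs())
for n in("scene","side","wrist"):
    s=cams.snapshot(n); cv2.imwrite(f"pics/{n}0.png",s["frame"][:,:,::-1])
    print(n,{k:v for k,v in s.items() if k!="frame"})
E
```

```text
pics
{'time': 0.0, 'joint_positions': array([-1.42512328e+00,  8.79241492e-02,  1.37223002e+00, -1.36345745e-05,
        1.68357121e+00, -1.03091835e-01]), 'qvel': array([ 2.69058070e-03,  3.72291310e-04, -6.69439032e-05, -9.61751527e-04,
       -9.67832446e-04, -1.22952529e-04]), 'joint_torque': array([ 5.97595645e-04, -3.40181530e+01, -3.02422607e+01,  7.18833972e-02,
        3.30203294e-02, -1.78726227e-04]), 'tool_pos': array([ 0.13532243, -0.53248228,  0.17783338]), 'ee_rot': array([-3.13946985e+00, -2.05998405e-04,  2.48763142e-01]), 'wrist_force': array([-0.49455142,  1.04634889,  0.56359676]), 'wrist_torque': array([-0.02200699, -0.04945003,  0.01306442]), 'width': 0.09373540229759404}
scene {'intrinsics': array([[395.13297629,   0.        , 253.85338947],
       [  0.        , 395.13297629, 197.14339559],
       [  0.        ,   0.        ,   1.        ]]), 'R': array([[-0.7726967 , -0.63454474, -0.01711079],
       [-0.34075708,  0.43738708, -0.83221221],
       [ 0.53555992, -0.637217  , -0.55419317]]), 't': array([0.37325287, 0.22017923, 0.93927805]), 'shot': 1}
side {'in
[... 218 characters left out ...]

       [-0.22748085,  0.61655506, -0.75373226],
       [ 0.23317814, -0.71701766, -0.65689697]]), 't': array([0.46337431, 0.17865293, 0.93803023]), 'shot': 2}
wrist {'intrinsics': array([[279.15829577,   0.        , 253.36436122],
       [  0.        , 279.15829577, 191.91387313],
       [  0.        ,   0.        ,   1.        ]]), 'hand_eye': array([[ 4.39335245e-04, -9.72520970e-01, -2.32814882e-01,
         6.79918927e-02],
       [ 9.99999870e-01,  3.66682910e-04,  3.55339691e-04,
        -4.39842467e-04],
       [-2.60206063e-04, -2.32815008e-01,  9.72521005e-01,
        -2.06968984e-01],
       [ 0.00000000e+00,  0.00000000e+00,  0.00000000e+00,
         1.00000000e+00]]), 'shot': 3}
```

View pics/scene0.png

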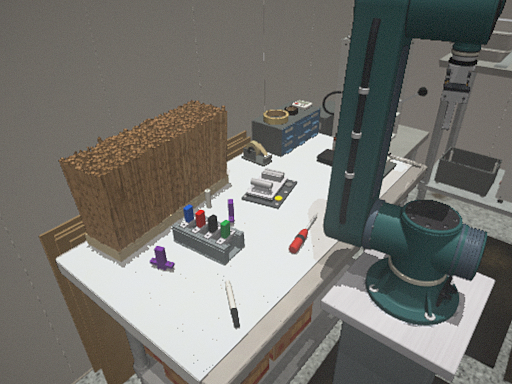

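View pics/side0.png

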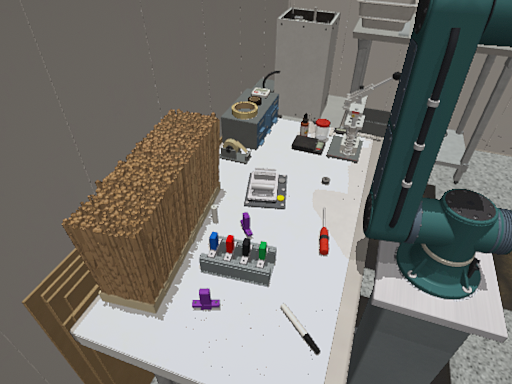

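View pics/wrist0.png

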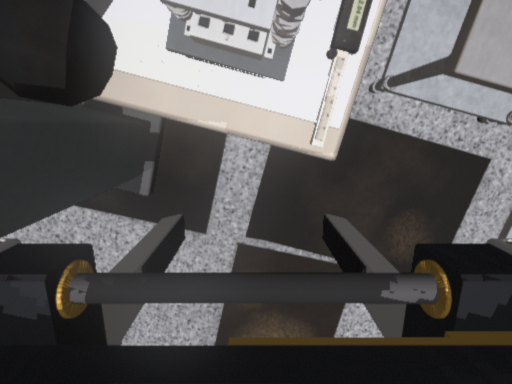

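```bash
cat > h.py <<'E'
import numpy as np, cv2
from bench import get_obs,cams
from scipy.spatial.transform import Rotation as Ro
def proj(s,X):
    c=s["R"]@np.asarray(X).T.reshape(3,-1)+s["t"][:,None]; p=s["intrinsics"]@c; return (p[:2]/p[2]).T
def atz(s,uv,z):
    d=s["R"].T@np.linalg.inv(s["intrinsics"])@np.array([*uv,1.]); o=-s["R"].T@s["t"]
    return o+d*(z-o[2])/d[2]
def tri(obs):
    A=[];b=[]
    for s,uv in obs:
        d=s["R"].T@np.linalg.inv(s["intrinsics"])@np.array([*uv,1.]);d/=np.linalg.norm(d); o=-s["R"].T@s["t"]
        P=np.eye(3)-np.outer(d,d);A.append(P);b.append(P@o)
    return np.linalg.lstsq(np.vstack(A),np.hstack(b),rcond=None)[0]
def wrist():
    o=get_obs(); s=cams.snapshot("wrist")
    T=np.eye(4);T[:3,:3]=Ro.from_euler("xyz",o["ee_rot"]).as_matrix();T[:3,3]=o["tool_pos"]
    C=np.linalg.inv(T@s["hand_eye"]); s["R"]=C[:3,:3];s["t"]=C[:3,3]; return s
def save(img,name,box=None,k=1):
    if box: img=img[box[1]:box[3],box[0]:box[2]]
    cv2.imwrite(f"pics/{name}.png",cv2.resize(img[:,:,::-1],None,fx=k,fy=k,interpolation=cv2.INTER_CUBIC))
E
python3 - <<'E'
from h import *
S={n:cams.snapshot(n) for n in("scene","side")}
save(S["side"]["frame"],"side_c",(180,150,310,320),4.5) if 0 else save(S["side"]["frame"],"side_c",(180,150,310,290),4)
save(S["scene"]["frame"],"scene_c",(140,150,310,280),4)
for q in ["leaf_blue","leaf_red","leaf_green","leaf_black","rack","stand","disc_yellow","disc_grey","spacer_post","rubber_foot"]:
    for n in S:
        for d in cams.outline_of(S[n],q)[:2]: print(q,n,round(d["conf"],2),np.round(d["centre"],1),d["region"].sum(),atz(S[n],d["centre"],0.02).round(3))
E
```

```text
leaf_blue scene 0.78 [187.1 216.2] 233 [0.619 0.145 0.02 ]
leaf_blue scene 0.71 [163.5 263.6] 287 [0.515 0.321 0.02 ]
leaf_blue side 0.76 [204.  300.6] 368 [0.525 0.316 0.02 ]
leaf_blue side 0.75 [215.2 245.5] 250 [0.572 0.153 0.02 ]
leaf_red scene 0.64 [187.3 218.4] 215 [0.61  0.152 0.02 ]
leaf_red scene 0.48 [201.  225.5] 298 [0.554 0.151 0.02 ]
leaf_red side 0.6 [229.5 249.4] 218 [0.53  0.152 0.02 ]
leaf_green scene 0.53 [225.7 232.1] 276 [0.478 0.13  0.02 ]
leaf_green side 0.64 [260.8 253.6] 200 [0.447 0.138 0.02 ]
leaf_black scene 0.79 [210.6 229.4] 269 [0.519 0.147 0.02 ]
leaf_black side 0.64 [246.1 252.1] 208 [0.485 0.146 0.02 ]
rack scene 0.93 [207.9 242.8] 1422 [0.484 0.193 0.02 ]
rack side 0.82 [238.9 266.2] 1975 [0.486 0.196 0.02 ]
stand scene 0.77 [268.1 188.9] 1198 [ 0.521 -0.12   0.02 ]
stand side 0.77 [265.4 189.2] 1485 [ 0.521 -0.12   0.02 ]
stand side 0.39 [229.7 247.1] 228 [0.533 0.145 0.02 ]
disc_yellow scene 0.64 [267.6 190.6] 1325 [ 0.517 -0.111  0.02 ]
disc_yellow side 0.71 [263.  251.6] 212 [0.444 0.129 0.02 ]
disc_yellow side 0.58 [261.9 191.5] 1423 [ 0.528 -0.105  0.02 ]
disc_grey scene 0.4 [203.6 200.5] 92 [0.639 0.057 0.02 ]
spacer_post side 0.46 [218.5 214.4] 101 [0.614 0.039 0.02 ]
rubber_foot side 0.41 [326.1 180.2] 49 [ 0.346 -0.235  0.02 ]
```

View pics/side_c.png

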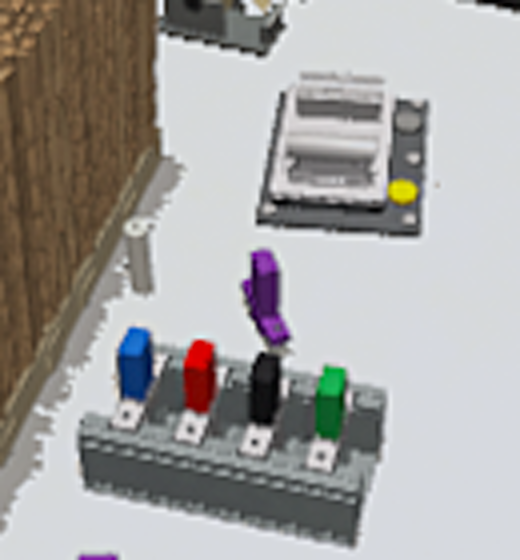

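View pics/scene_c.png

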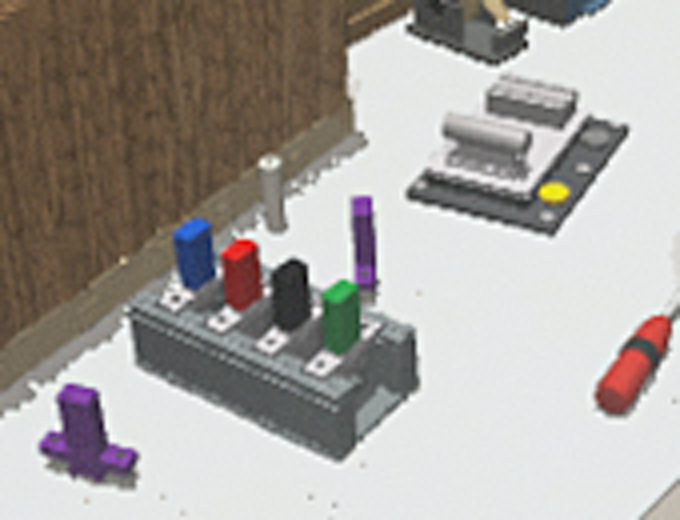

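Run:
```python
from h import *
S={n:cams.snapshot(n) for n in("scene","side")}
# block foot
for n,pts in {"side":[(160,300),(190,245),(219,188)],"scene":[(105,257),(150,225),(230,182)]}.items():
    for p in pts: print(n,p,atz(S[n],p,0).round(3))
# block top front edge in both
print("blk",tri([(S["side"],(217,118)),(S["scene"],(228,109))]).round(3))
print("blk",tri([(S["side"],(150,243)),(S["scene"],(72,170))]).round(3))
save(S["side"]["frame"],"side_blk",(60,90,260,320),2.6)
save(S["scene"]["frame"],"scene_blk",(40,90,260,280),2.8)
hsv={n:cv2.cvtColor(S[n]["frame"],cv2.COLOR_RGB2HSV) for n in S}
R={"blue":((100,150,60),(125,255,255)),"red":((0,180,90),(6,255,255)),"green":((50,120,40),(75,255,255)),"yellow":((25,180,150),(35,255,255)),"black":((0,0,0),(180,255,45))}
for c,(lo,hi) in R.items():
    ob=[]
    for n in S:
        m=cv2.inRange(hsv[n],lo,hi); box=(140,150,310,280) 
        mm=np.zeros_like(m);mm[150:290,140:310]=m[150:290,140:310]
        k,l,st,ce=cv2.connectedComponentsWithStats(mm)
        i=1+np.argsort(-st[1:,4])[:3]; print(c,n,st[i].tolist(),ce[i].round(1).tolist())
        ob.append((S[n],ce[i[0]]))
    print(c,tri(ob).round(4))
```

```text
side (160, 300) [0.632 0.339 0.   ]
side (190, 245) [0.647 0.16  0.   ]
side (219, 188) [ 0.674 -0.095  0.   ]
scene (105, 257) [0.677 0.389 0.   ]
scene (150, 225) [0.695 0.226 0.   ]
scene (230, 182) [ 0.671 -0.1    0.   ]
blk [ 0.663 -0.098  0.262]
blk [0.503 0.466 0.373]
blue scene [[184, 205, 10, 17, 82], [191, 214, 2, 3, 4]] [[187.7, 212.3], [191.5, 214.8]]
blue side [[210, 232, 8, 18, 118]] [[213.3, 240.4]]
blue [0.5529 0.1933 0.0904]
red scene [[196, 210, 8, 5, 27], [304, 229, 3, 2, 3], [301, 230, 2, 2, 2]] [[199.5, 212.0], [305.0, 229.3], [301.5, 230.5]]
red side [[226, 235, 8, 18, 105]] [[229.2, 243.6]]
red [0.5053 0.1977 0.1094]
green scene [[221, 220, 9, 10, 37], [229, 227, 1, 4, 4], [229, 232, 1, 2, 2]] [[224.2, 223.2], [229.0, 228.5], [229.0, 232.5]]
green side [[259, 242, 7, 18, 107]] [[262.1, 250.1]]
green [0.4256 0.1889 0.1062]
yellow scene [[275, 196, 7, 4, 23]] [[277.9, 197.6]]
yellow side [[277, 195, 7, 6, 32]] [[280.1, 197.4]]
yellow [ 0.4641 -0.0959  0.0222]
black scene [[215, 216, 2, 7, 7], [211, 215, 3, 2, 3], [249, 150, 1, 2, 2]] [[215.6, 219.0], [212.0, 215.3], [249.0, 150.5]]
black side [[242, 238, 8, 18, 116], [248, 200, 28, 3, 31], [300, 150, 10, 2, 15]] [[245.7, 247.0], [262.0, 201.1], [305.3, 150.3]]
black [0.4711 0.1763 0.089 ]
```

View pics/side_blk.png

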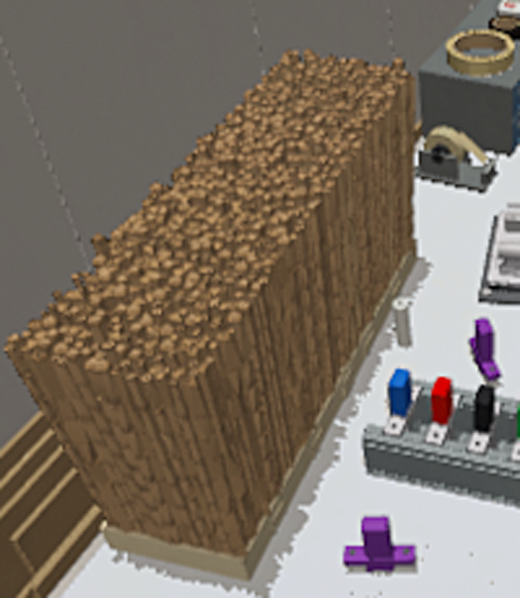

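```bash
python3 -m crank '[{"tz":-1.5,"twist":-9.47,"grip":1},{"tz":-1.5,"twist":-9.47,"grip":1},{"tz":-1.5,"twist":-9.47,"grip":1},{"tz":-1.5,"twist":-9.47,"grip":1},{"tz":-1.5,"twist":-9.47,"grip":1},{"tz":-1.5,"twist":-9.47,"grip":1},{"tz":-1.5,"twist":-9.47,"grip":1},{"tz":-1.5,"twist":-9.47,"grip":1}]'; python3 -m crank '[{"tx":3.3,"ty":3.65,"grip":1},{"tx":3.3,"ty":3.65,"grip":1},{"tx":3.3,"ty":3.65,"grip":1},{"tx":3.3,"ty":3.65,"grip":1},{"tx":3.3,"ty":3.65,"grip":1},{"tx":3.3,"ty":3.65,"grip":1},{"tx":3.3,"ty":3.65,"grip":1},{"tx":3.3,"ty":3.65,"grip":1},{"tx":3.3,"ty":3.65,"grip":1},{"tx":3.3,"ty":3.65,"grip":1},{"grip":1},{"grip":1}]'
```

```text
invalid input at $[0]: expected keys tx, ty, tz, twist, grip
invalid input at $[0]: expected keys tx, ty, tz, twist, grip
```

All keys are needed in each row.

```bash
python3 -m crank '[{"tx":0,"ty":0,"tz":-1.5,"twist":-9.47,"grip":1},{"tx":0,"ty":0,"tz":-1.5,"twist":-9.47,"grip":1},{"tx":0,"ty":0,"tz":-1.5,"twist":-9.47,"grip":1},{"tx":0,"ty":0,"tz":-1.5,"twist":-9.47,"grip":1},{"tx":0,"ty":0,"tz":-1.5,"twist":-9.47,"grip":1},{"tx":0,"ty":0,"tz":-1.5,"twist":-9.47,"grip":1},{"tx":0,"ty":0,"tz":-1.5,"twist":-9.47,"grip":1},{"tx":0,"ty":0,"tz":-1.5,"twist":-9.47,"grip":1}]'; python3 -m crank '[{"tx":3.3,"ty":3.65,"tz":0,"twist":0,"grip":1},{"tx":3.3,"ty":3.65,"tz":0,"twist":0,"grip":1},{"tx":3.3,"ty":3.65,"tz":0,"twist":0,"grip":1},{"tx":3.3,"ty":3.65,"tz":0,"twist":0,"grip":1},{"tx":3.3,"ty":3.65,"tz":0,"twist":0,"grip":1},{"tx":3.3,"ty":3.65,"tz":0,"twist":0,"grip":1},{"tx":3.3,"ty":3.65,"tz":0,"twist":0,"grip":1},{"tx":3.3,"ty":3.65,"tz":0,"twist":0,"grip":1},{"tx":3.3,"ty":3.65,"tz":0,"twist":0,"grip":1},{"tx":3.3,"ty":3.65,"tz":0,"twist":0,"grip":1},{"tx":0,"ty":0,"tz":0,"twist":0,"grip":1},{"tx":0,"ty":0,"tz":0,"twist":0,"grip":1}]'
python3 - <<'E'
from h import *
s=wrist(); save(s["frame"],"w1")
s=cams.snapshot("side"); save(s["frame"],"s1")
E
```

```text
time: 2.35
tool_pos: [0.1354, -0.5331, 0.2995]
ee_rot: [3.142, 0.0, 1.577]
wrist_force: [0.2, 0.2, 0.5]
width: 0.0942
time: 3.85
tool_pos: [0.5, -0.2033, 0.2989]
ee_rot: [-3.141, 0.0, 1.571]
wrist_force: [-0.2, -0.4, 0.4]
width: 0.0942
```

View pics/w1.png

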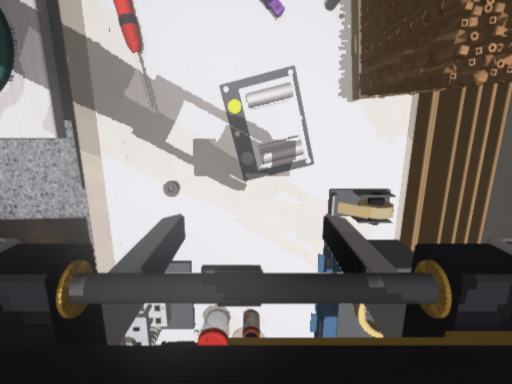

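```bash
python3 -m crank '[{"tx":0,"ty":0.5,"tz":3.3,"twist":0,"grip":1},{"tx":0,"ty":0.5,"tz":3.3,"twist":0,"grip":1},{"tx":0,"ty":0.5,"tz":3.3,"twist":0,"grip":1},{"tx":0,"ty":0,"tz":0,"twist":0,"grip":1},{"tx":0,"ty":0,"tz":0,"twist":0,"grip":1}]'
python3 - <<'E'
from h import *
s=wrist(); save(s["frame"],"w2"); np.savez("w2.npz",**s)
save(s["frame"],"w2c",(180,0,380,160),4)
for q in ("stand","disc_yellow","disc_grey"):
    for d in cams.outline_of(s,q): print(q,d["conf"],d["centre"],atz(s,d["centre"],.008),d["region"].sum())
E
```

```text
time: 4.58
tool_pos: [0.5153, -0.204, 0.2017]
ee_rot: [3.14, 0.001, 1.57]
wrist_force: [-0.1, -0.5, 0.7]
width: 0.0936
stand 0.95 [265.0, 119.0] [ 0.53279871 -0.12840929  0.008     ] 11139
disc_yellow 0.7 [217.7, 98.5] [ 0.46796432 -0.10128668  0.008     ] 248
disc_grey 0.56 [233.7, 167.2] [ 0.48817872 -0.19578618  0.008     ] 213
```

View pics/w2c.png

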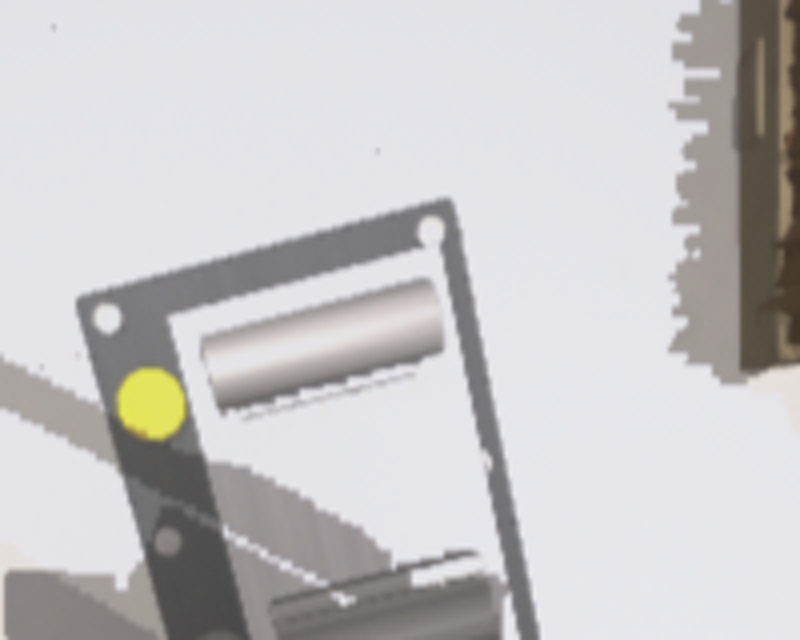

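Run:
```python
from h import *
s=dict(np.load("w2.npz"))
px=lambda a,b:np.array([a/4+180-.375,b/4-.375])
I=lambda p,z:atz(s,p,z)
A=I(px(78,299),.008);B=I(px(452,200),.008);print("plate",A,B,np.linalg.norm(A-B),np.degrees(np.arctan2(*(B-A)[[1,0]])))
D=I(px(151,404),.015);print("disc",D)
for z in(.05,):
  L=(I(px(202,342),z),I(px(222,413),z));R=(I(px(430,280),z),I(px(443,348),z))
  l=(L[0]+L[1])/2;r=(R[0]+R[1])/2
  print("bar",l,r,np.linalg.norm(l-r),(l+r)/2,np.degrees(np.arctan2(*(r-l)[[1,0]])),np.linalg.norm(L[0]-L[1]),np.linalg.norm(R[0]-R[1]))
m=(l+r)/2;print(np.linalg.norm((m-D)[:2]),np.degrees(np.arctan2(*(m-D)[[1,0]])))
```

```text
plate [ 0.4440424  -0.07052826  0.008     ] [ 0.56831796 -0.04015929  0.008     ] 0.12793236944059597 13.732135176346704
disc [ 0.46827301 -0.10460513  0.015     ]
bar [ 0.49128713 -0.09975536  0.05      ] [ 0.5591364  -0.08165159  0.05      ] 0.07022300046668734 [ 0.52521177 -0.09070347  0.05      ] 14.939795606924227 0.021287555447869828 0.019675342485111644
0.058611248087451405 13.720406404629717
```

Run:
```python
from h import *
s=dict(np.load("w2.npz"))
g=cv2.cvtColor(s["frame"],cv2.COLOR_RGB2GRAY)
c=g[0:180,190:320]; e=cv2.createLineSegmentDetector().detect(c)[0][:,0]
for l in e:
    n=np.hypot(l[2]-l[0],l[3]-l[1])
    if n>22:
        a=l[:2]+[190,0];b=l[2:]+[190,0]
        for z in (.008,.05):
            A=atz(s,a,z);B=atz(s,b,z);print(a.round(),b.round(),z,np.degrees(np.arctan2(*(B-A)[[1,0]])).round(1),A[:2].round(4),B[:2].round(4))
```

```text
[316. 173.] [287. 179.] 0.008 -168.5 [ 0.6071 -0.2044] [ 0.5657 -0.2129]
[316. 173.] [287. 179.] 0.05 -168.5 [ 0.5974 -0.1972] [ 0.5604 -0.2048]
[311. 164.] [301. 117.] 0.008 104.3 [ 0.5991 -0.1918] [ 0.5821 -0.1252]
[311. 164.] [301. 117.] 0.05 104.3 [ 0.5903 -0.1859] [ 0.5751 -0.1263]
[293.  50.] [317. 171.] 0.008 -76.1 [ 0.5686 -0.0402] [ 0.6085 -0.2013]
[293.  50.] [317. 171.] 0.05 -76.1 [ 0.563  -0.0502] [ 0.5987 -0.1945]
[301. 116.] [289.  60.] 0.008 104.2 [ 0.5824 -0.1246] [ 0.5643 -0.0532]
[301. 116.] [289.  60.] 0.05 104.2 [ 0.5754 -0.1257] [ 0.5592 -0.0619]
[264. 177.] [302. 166.] 0.008 16.8 [ 0.5322 -0.2102] [ 0.5872 -0.1936]
[264. 177.] [302. 166.] 0.05 16.8 [ 0.5304 -0.2024] [ 0.5797 -0.1875]
[206. 102.] [198.  75.] 0.008 104.6 [ 0.4512 -0.1057] [ 0.4424 -0.0717]
[206. 102.] [198.  75.] 0.05 104.6 [ 0.4579 -0.1088] [ 0.45   -0.0784]
[221.  79.] [228. 102.] 0.008 -72.9 [ 0.473  -0.0762] [ 0.4823 -0.1062]
[221.  79.] [228. 102.] 0.05 -72.9 [ 0.4775 -0.0824] [ 0.4857 -0.1092]
[277. 167.] [254. 173.] 0.008 -166.7 [ 0.5508 -0.1962] [ 0.5179 -0.204 ]
[277. 167.] [254. 173.] 0.
[... 632 characters left out ...]
[217. 145.] 0.008 104.1 [ 0.4776 -0.2124] [ 0.4655 -0.1643]
[227. 179.] [217. 145.] 0.05 104.1 [ 0.4815 -0.2044] [ 0.4707 -0.1613]
[230.  83.] [286.  68.] 0.008 13.9 [ 0.4847 -0.0815] [ 0.5602 -0.0628]
[230.  83.] [286.  68.] 0.05 13.9 [ 0.488  -0.0872] [ 0.5555 -0.0705]
[241. 116.] [277. 137.] 0.008 -29.6 [ 0.4991 -0.1237] [ 0.5504 -0.1529]
[241. 116.] [277. 137.] 0.05 -29.6 [ 0.5008 -0.125 ] [ 0.5467 -0.1511]
[233.  97.] [289.  82.] 0.008 14.0 [ 0.4887 -0.0992] [ 0.5649 -0.0802]
[233.  97.] [289.  82.] 0.05 14.0 [ 0.4915 -0.103 ] [ 0.5597 -0.086 ]
[287.  73.] [231.  88.] 0.008 -166.6 [ 0.5624 -0.0689] [ 0.4861 -0.0872]
[287.  73.] [231.  88.] 0.05 -166.6 [ 0.5574 -0.0759] [ 0.4892 -0.0922]
```

```bash
python3 -m crank '[{"tx":4,"ty":-0.3,"tz":-1,"twist":0,"grip":1},{"tx":4,"ty":-0.3,"tz":-1,"twist":0,"grip":1},{"tx":4,"ty":-0.3,"tz":-1,"twist":0,"grip":1},{"tx":4,"ty":-0.3,"tz":-1,"twist":0,"grip":1},{"tx":4,"ty":-0.3,"tz":0,"twist":0,"grip":1},{"tx":4,"ty":0,"tz":0,"twist":0,"grip":1},{"tx":4,"ty":0,"tz":0,"twist":0,"grip":1},{"tx":3,"ty":0,"tz":0,"twist":0,"grip":1},{"tx":0,"ty":0,"tz":0,"twist":0,"grip":1},{"tx":0,"ty":0,"tz":0,"twist":0,"grip":1}]'
python3 - <<'E'
from h import *
s=wrist(); save(s["frame"],"w3"); np.savez("w3.npz",**s)
save(s["frame"],"w3c",(140,0,340,150),4)
for q in ("rack","leaf_blue","leaf_red","leaf_black","leaf_green"):
    for d in cams.outline_of(s,q)[:3]: print(q,d["conf"],d["centre"],atz(s,d["centre"],.09),d["region"].sum())
E
```

```text
time: 6.02
tool_pos: [0.5005, 0.1065, 0.2406]
ee_rot: [3.141, 0.001, 1.571]
wrist_force: [-0.2, -0.0, 0.2]
width: 0.0939
rack 0.75 [251.2, 119.4] [0.49874049 0.18088736 0.09      ] 5442
leaf_blue 0.98 [295.6, 115.2] [0.55362065 0.18594332 0.09      ] 708
leaf_blue 0.59 [269.3, 13.1] [0.51954757 0.29833002 0.09      ] 933
leaf_blue 0.58 [266.2, 205.0] [0.51858711 0.07047254 0.09      ] 503
leaf_red 0.63 [264.8, 118.0] [0.51558495 0.18257526 0.09      ] 676
leaf_red 0.34 [296.4, 111.2] [0.55443527 0.1906977  0.09      ] 730
leaf_black 0.75 [204.6, 120.8] [0.44092469 0.17917321 0.09      ] 762
leaf_black 0.72 [233.2, 126.2] [0.47629476 0.17267002 0.09      ] 669
leaf_green 0.91 [203.7, 124.6] [0.43961978 0.17458939 0.09      ] 775
```

View pics/w3.png

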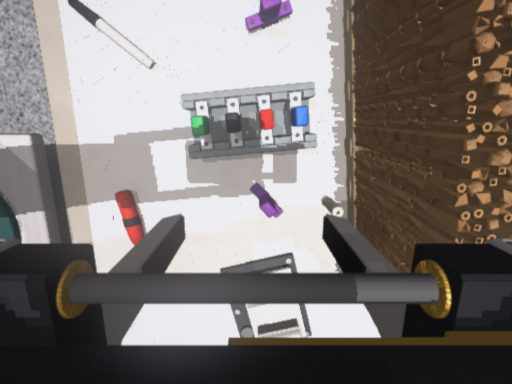

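View pics/w3c.png

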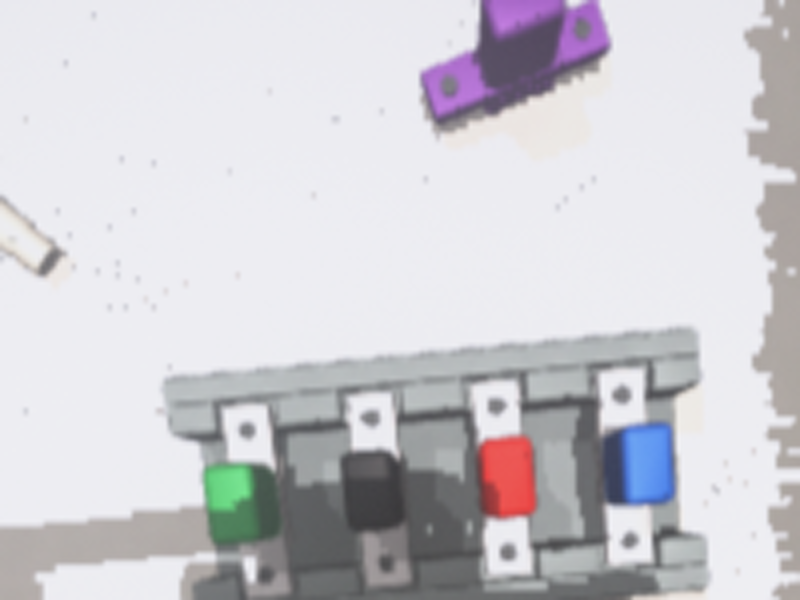

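Run:
```python
from h import *
s=dict(np.load("w3.npz"))
px=lambda a,b:np.array([a/4+140-.375,b/4-.375])
H={"green":((247,430),(265,574)),"black":((371,417),(386,563)),"red":((497,406),(508,551)),"blue":((621,394),(630,540))}
P=[]
for c,(a,b) in H.items():
    A=atz(s,px(*a),.055);B=atz(s,px(*b),.055);m=(A+B)/2;P.append(m);print(c,m.round(4),np.linalg.norm(A-B).round(4),np.degrees(np.arctan2(*(A-B)[[1,0]])).round(1))
P=np.array(P);print(np.polyfit(P[:,0],P[:,1],1),np.diff(P[:,:2],axis=0),np.degrees(np.arctan2(*(P[3]-P[0])[[1,0]])))
for k,p in {"top":(650,463),"tl":(626,429),"tr":(669,424),"bl":(630,503),"br":(674,500)}.items(): print(k,atz(s,px(*p),.101).round(4))
# red top check
print("red",atz(s,px(510,476),.101).round(4))
```

```text
green [0.4335 0.1735 0.055 ] 0.048 95.0
black [0.4755 0.1775 0.055 ] 0.0485 95.2
red [0.5177 0.1814 0.055 ] 0.048 95.1
blue [0.5594 0.1852 0.055 ] 0.0481 95.7
[0.09213589 0.13364112] [[0.04191908 0.00399402]
 [0.04224406 0.00382669]
 [0.04173335 0.00380072]] 5.27399566621802
top [0.5598 0.1854 0.101 ]
tl [0.5523 0.1952 0.101 ]
tr [0.565  0.1966 0.101 ]
bl [0.5543 0.1737 0.101 ]
br [0.5675 0.1746 0.101 ]
red [0.5179 0.1816 0.101 ]
```

Run:
```python
from h import *
s=dict(np.load("w3.npz"))
save(s["frame"],"w3b",(300,20,440,220),3)
for c in(345,350,355,360,365,370): print(c,[atz(s,(c,r),z).round(3)[:2].tolist() for r in(70,120) for z in (0,.03)])
```

```text
345 [[0.638, 0.254], [0.629, 0.249], [0.644, 0.182], [0.634, 0.181]]
350 [[0.646, 0.254], [0.636, 0.249], [0.652, 0.182], [0.642, 0.181]]
355 [[0.653, 0.254], [0.643, 0.249], [0.66, 0.182], [0.649, 0.181]]
360 [[0.661, 0.254], [0.65, 0.249], [0.667, 0.182], [0.656, 0.181]]
365 [[0.668, 0.254], [0.657, 0.249], [0.675, 0.182], [0.663, 0.181]]
370 [[0.676, 0.254], [0.664, 0.249], [0.683, 0.182], [0.671, 0.181]]
```

View pics/w3b.png

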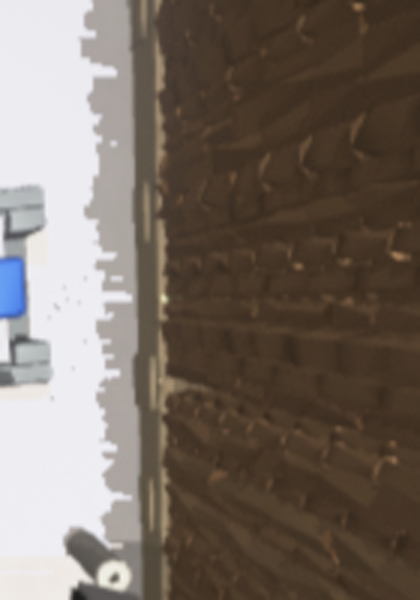

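```bash
python3 -m crank '[{"tx":0,"ty":0,"tz":-0.4,"twist":-10.58,"grip":0.6},{"tx":0,"ty":0,"tz":-0.4,"twist":-10.58,"grip":0.6},{"tx":0,"ty":0,"tz":-0.4,"twist":-10.58,"grip":0.45},{"tx":0,"ty":0,"tz":-0.4,"twist":-10.58,"grip":0.45},{"tx":0,"ty":0,"tz":-0.4,"twist":-10.58,"grip":0.45},{"tx":0,"ty":0,"tz":-0.4,"twist":-10.58,"grip":0.45},{"tx":0,"ty":0,"tz":-0.4,"twist":-10.58,"grip":0.45},{"tx":0,"ty":0,"tz":-0.4,"twist":-10.58,"grip":0.45},{"tx":0,"ty":0,"tz":-0.4,"twist":-10.58,"grip":0.45},{"tx":0,"ty":0,"tz":0,"twist":0,"grip":0.45}]'
python3 - <<'E'
from h import *
for n in("scene","side"): s=cams.snapshot(n); save(s["frame"],n+"2")
cat=np.hstack([cv2.imread("pics/scene2.png")[:,:400],cv2.imread("pics/side2.png")[:,100:500]]);cv2.imwrite("pics/cat2.png",cat)
o=get_obs();R=Ro.from_euler("xyz",o["ee_rot"]).as_matrix()
print(o["tool_pos"],np.degrees(o["ee_rot"]),o["joint_positions"],R.T@(np.array([.5595,.1853,.15])-o["tool_pos"])*100)
E
```

```text
time: 7.58
tool_pos: [0.5005, 0.1067, 0.2763]
ee_rot: [-3.142, 0.001, -3.053]
wrist_force: [0.4, -0.6, 0.0]
width: 0.0426
[0.50026497 0.10676711 0.27581838] [-1.79993417e+02 -1.01257154e-02 -1.74955419e+02] [ 9.94750794e-02  2.69833602e-03  1.26838111e+00 -1.18137798e-04
  1.87069124e+00 -1.55940070e+00] [-6.59332899  7.30345648 12.57983402]
```

View pics/cat2.png

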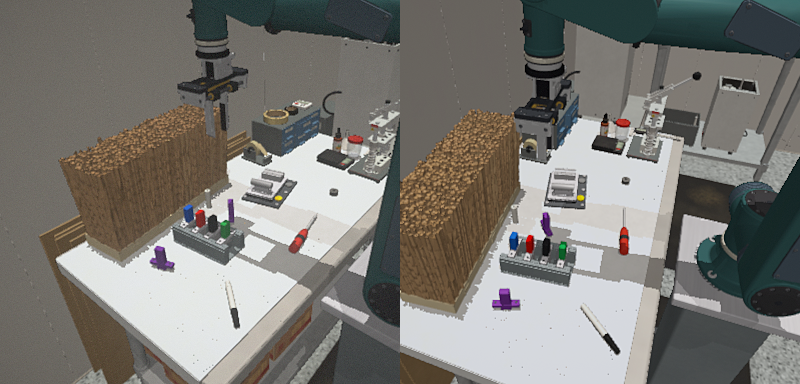

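```bash
python3 -m crank '[{"tx":-3.3,"ty":3.65,"tz":0,"twist":0,"grip":0.45},{"tx":-3.3,"ty":3.65,"tz":0,"twist":0,"grip":0.45},{"tx":0,"ty":0,"tz":4,"twist":0,"grip":0.45},{"tx":0,"ty":0,"tz":4,"twist":0,"grip":0.45},{"tx":0,"ty":0,"tz":4,"twist":0,"grip":0.45},{"tx":0,"ty":0,"tz":0.6,"twist":0,"grip":0.45},{"tx":0,"ty":0,"tz":0,"twist":0,"grip":0.45}]'
python3 - <<'E'
from h import *
s=wrist();save(s["frame"],"w4")
for n in("scene","side"): q=cams.snapshot(n); save(q["frame"],n+"3")
a=cv2.resize(cv2.imread("pics/scene3.png")[140:290,120:270],None,fx=2.6,fy=2.6);b=cv2.resize(cv2.imread("pics/side3.png")[160:310,150:300],None,fx=2.6,fy=2.6);cv2.imwrite("pics/cat3.png",np.hstack([a,b]))
o=get_obs();R=Ro.from_euler("xyz",o["ee_rot"]).as_matrix()
print(o["tool_pos"],np.degrees(o["ee_rot"]),R.T@(np.array([.5595,.1853,.074])-o["tool_pos"])*100)
for q in ("leaf_blue",):
    for d in cams.outline_of(s,q)[:3]: print(q,d["conf"],d["centre"],d["region"].sum())
E
```

```text
time: 8.55
tool_pos: [0.5596, 0.1857, 0.1506]
ee_rot: [-3.142, 0.0, -3.051]
wrist_force: [0.6, 0.2, 1.0]
width: 0.0422
[0.56067967 0.18595639 0.15260256] [ 179.97128691    0.25312847 -174.79662315] [ 0.15815885 -0.05860901  7.85960576]
leaf_blue 0.83 [145.6, 140.1] 1008
leaf_blue 0.79 [253.2, 186.1] 1197
leaf_blue 0.62 [370.8, 159.5] 1250
```

View pics/w4.png

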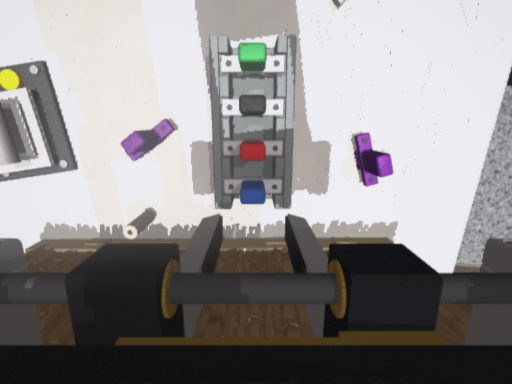

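View pics/cat3.png

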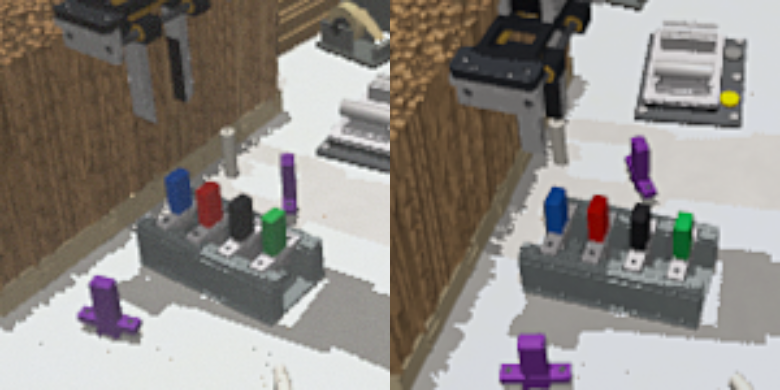

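Run:
```python
from h import *
s=wrist()
print([atz(s,p,.055).round(4) for p in((230,187),(278,187),(254,187))])
print(get_obs()["tool_pos"])
save(s["frame"],"w4c",(200,20,320,230),2.8)
```

```text
[array([0.5643, 0.1607, 0.055 ]), array([0.5594, 0.2141, 0.055 ]), array([0.5618, 0.1874, 0.055 ])]
[0.56039596 0.18591629 0.15211449]
```

View pics/w4c.png

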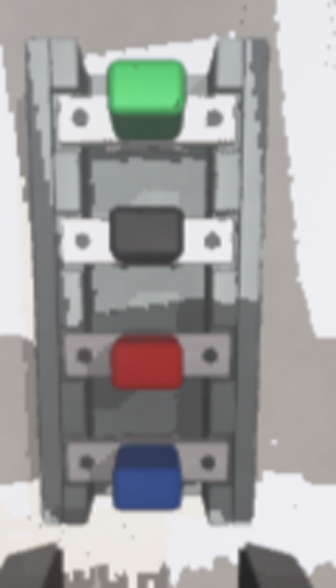

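```bash
python3 -m crank '[{"tx":0,"ty":0,"tz":2.5,"twist":0,"grip":0.45},{"tx":0,"ty":0,"tz":2.5,"twist":0,"grip":0.45},{"tx":0,"ty":0,"tz":1.5,"twist":0,"grip":0.45},{"tx":0,"ty":0,"tz":1.1,"twist":0,"grip":0.45},{"tx":0,"ty":0,"tz":0,"twist":0,"grip":0.45},{"tx":0,"ty":0,"tz":0,"twist":0,"grip":0.3},{"tx":0,"ty":0,"tz":0,"twist":0,"grip":0},{"tx":0,"ty":0,"tz":0,"twist":0,"grip":0},{"tx":0,"ty":0,"tz":0,"twist":0,"grip":0},{"tx":0,"ty":0,"tz":0,"twist":0,"grip":0}]'
python3 - <<'E'
from h import *
for n in("scene","side"): q=cams.snapshot(n); save(q["frame"],n+"4")
a=cv2.resize(cv2.imread("pics/scene4.png")[140:290,120:270],None,fx=2.6,fy=2.6);b=cv2.resize(cv2.imread("pics/side4.png")[160:310,150:300],None,fx=2.6,fy=2.6);cv2.imwrite("pics/cat4.png",np.hstack([a,b]))
o=get_obs();print(o["tool_pos"],o["wrist_force"],o["wrist_torque"],o["width"])
E
```

```text
time: 10.05
tool_pos: [0.5599, 0.1859, 0.0748]
ee_rot: [3.141, 0.002, -3.05]
wrist_force: [0.4, -0.7, 3.3]
width: 0.0005
[0.55985571 0.18584776 0.07479145] [0.61923499 0.56070586 4.53441975] [ 0.01906409 -0.12965718 -0.03913221] 0.0005563914338777777
```

View pics/cat4.png

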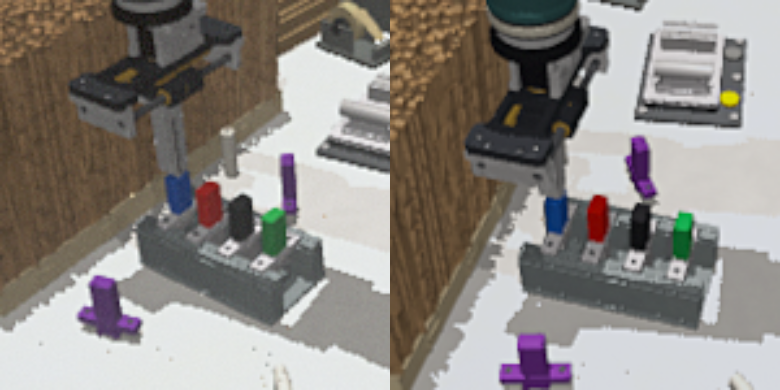

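Run:
```python
from h import *
save(cams.snapshot("side")["frame"],"side5",(190,190,260,260),8)
save(cams.snapshot("scene")["frame"],"scene5",(160,170,230,240),8)
s=wrist();save(s["frame"],"w5")
```

```text
(no output)
```

View pics/side5.png

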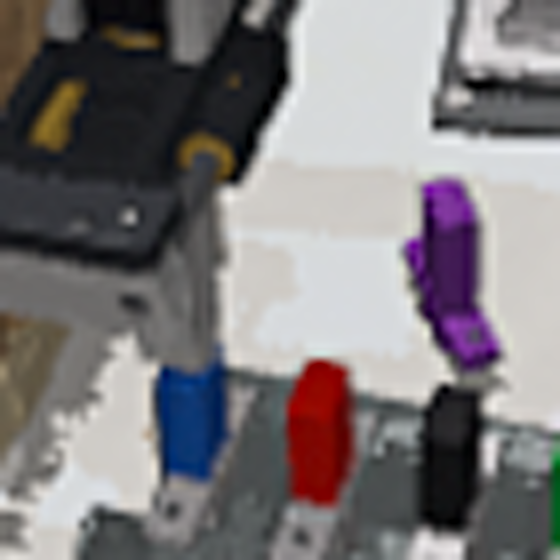

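View pics/scene5.png

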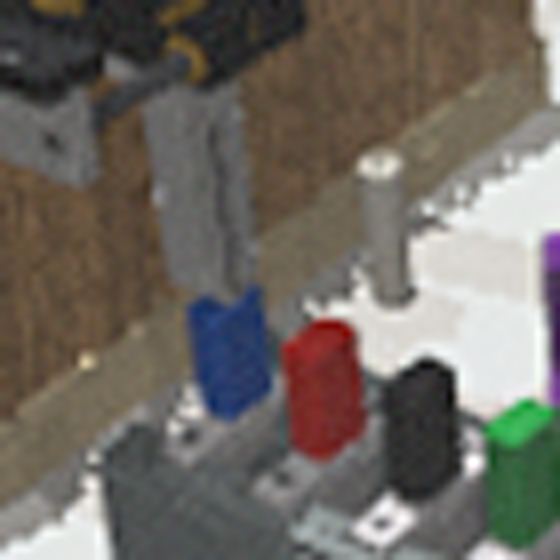

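View pics/w5.png

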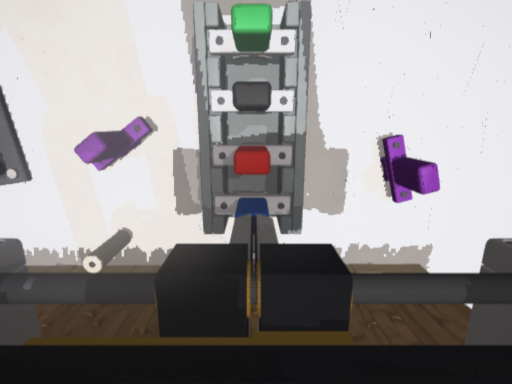

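Run:
```python
from h import *
s=wrist();save(s["frame"],"w5c",(200,140,310,300),4.5) if 0 else save(s["frame"],"w5c",(190,150,310,290),4.2)
o=get_obs();R=Ro.from_euler("xyz",o["ee_rot"]).as_matrix()
for n in("side","scene"):
    q=cams.snapshot(n)
    print(n,"tip",proj(q,(o["tool_pos"]+R@[0,0,.011])[None]),"tabtop",proj(q,np.array([[.5596,.1856,.101]])),"tabbot",proj(q,np.array([[.5596,.1856,.055]])))
print(o["tool_pos"],o["joint_torque"],o["wrist_force"])
```

```text
side tip [[212.94544415 244.51469669]] tabtop [[212.00215468 234.42347027]] tabbot [[213.34127148 246.75993252]]
scene tip [[188.9047343  218.11705769]] tabtop [[187.55559356 207.02126383]] tabbot [[189.39110638 220.66478932]]
[0.55986917 0.18586185 0.07478016] [-6.27835816e-04 -3.52423596e+01 -2.65534043e+01 -8.78909952e-03
  6.73367945e-02 -8.07043511e-05] [-0.69335869 -0.20597027  5.16894644]
```

View pics/w5c.png

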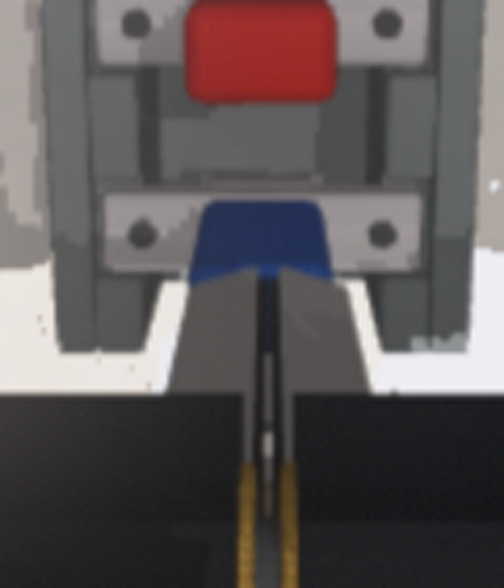

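```bash
python3 -m crank '[{"tx":0,"ty":0,"tz":0,"twist":0,"grip":0.15},{"tx":0,"ty":0,"tz":0,"twist":0,"grip":0.25}]'; python3 -m crank '[{"tx":0,"ty":0,"tz":0,"twist":0,"grip":0.35},{"tx":0,"ty":0,"tz":0,"twist":0,"grip":0.35}]'
python3 - <<'E'
from h import *
save(cams.snapshot("side")["frame"],"side6",(190,190,260,260),6)
save(cams.snapshot("scene")["frame"],"scene6",(160,170,230,240),6)
s=wrist();save(s["frame"],"w6c",(190,150,310,290),4)
o=get_obs();print(o["wrist_force"],o["tool_pos"],o["width"])
a=cv2.imread("pics/side6.png");b=cv2.imread("pics/scene6.png");cv2.imwrite("pics/cat6.png",np.hstack([a,b])[:,:800])
E
```

```text
time: 10.7
tool_pos: [0.5599, 0.1859, 0.0748]
ee_rot: [3.141, 0.002, -3.05]
wrist_force: [0.2, 0.8, 4.6]
width: 0.0169
time: 10.95
tool_pos: [0.5604, 0.1875, 0.0761]
ee_rot: [3.139, 0.004, -3.05]
wrist_force: [-1.2, 2.6, 8.3]
width: 0.0324
[-0.36466802  3.32529017  8.96182427] [0.56041792 0.18746832 0.07620918] 0.03269124028504441
```

View pics/cat6.png

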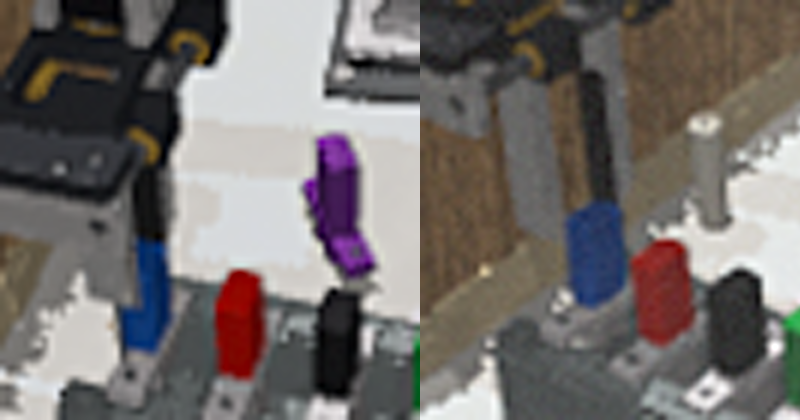

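View pics/w6c.png

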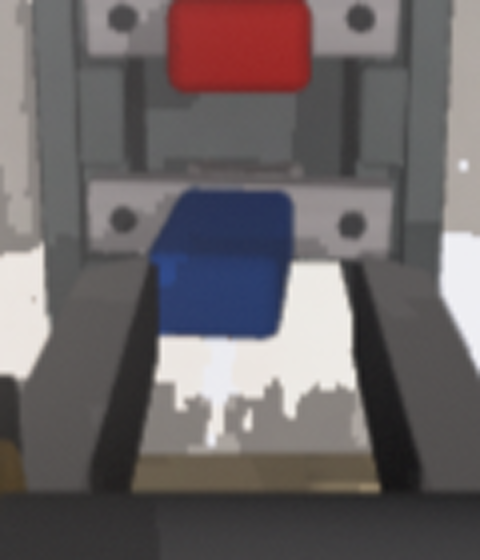

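```bash
python3 -m crank '[{"tx":0,"ty":0,"tz":0,"twist":0,"grip":0.6},{"tx":0,"ty":0,"tz":0,"twist":0,"grip":0.6},{"tx":0,"ty":0,"tz":0,"twist":0,"grip":0.6}]'
python3 - <<'E'
from h import *
save(cams.snapshot("side")["frame"],"side7",(190,190,260,260),6)
save(cams.snapshot("scene")["frame"],"scene7",(160,170,230,240),6)
s=wrist();save(s["frame"],"w7c",(190,150,310,290),4)
o=get_obs();print(o["wrist_force"],o["tool_pos"],o["width"])
a=cv2.imread("pics/side7.png");b=cv2.imread("pics/scene7.png");cv2.imwrite("pics/cat7.png",np.hstack([a,b])[:,:800])
E
```

```text
time: 11.48
tool_pos: [0.5617, 0.187, 0.0781]
ee_rot: [3.14, 0.007, -3.05]
wrist_force: [0.3, 1.9, 12.8]
width: 0.0557
[-0.65606004  0.8767892  14.12096119] [0.56173603 0.18679243 0.07812944] 0.056181906892506
```

View pics/cat7.png

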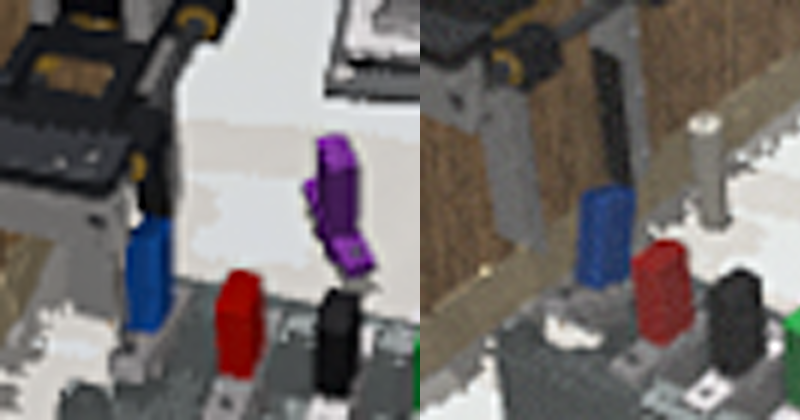

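View pics/w7c.png

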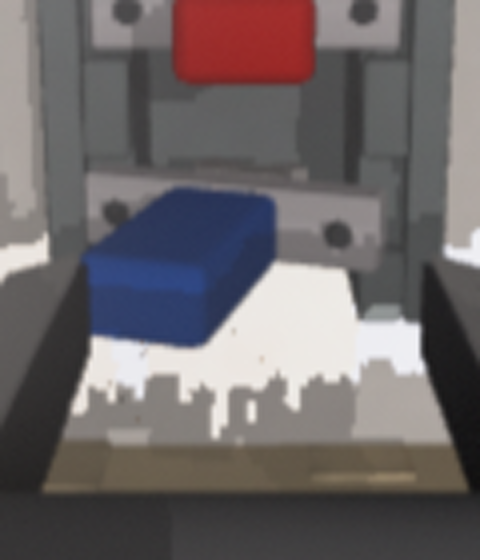

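```bash
python3 -m crank '[{"tx":0,"ty":0,"tz":0,"twist":0,"grip":0.5},{"tx":0,"ty":0,"tz":0,"twist":0,"grip":0.42},{"tx":0,"ty":0,"tz":0,"twist":0,"grip":0.36},{"tx":0,"ty":0,"tz":0,"twist":0,"grip":0.32},{"tx":0,"ty":0,"tz":0,"twist":0,"grip":0.32}]'
python3 - <<'E'
from h import *
save(cams.snapshot("side")["frame"],"side8",(190,190,260,260),6)
save(cams.snapshot("scene")["frame"],"scene8",(160,170,230,240),6)
s=wrist();save(s["frame"],"w8c",(190,150,310,290),4)
o=get_obs();print(o["wrist_force"],o["tool_pos"],o["width"])
a=cv2.imread("pics/side8.png");b=cv2.imread("pics/scene8.png");cv2.imwrite("pics/cat8.png",np.hstack([a,b])[:,:800])
E
```

```text
time: 12.25
tool_pos: [0.5602, 0.1874, 0.0758]
ee_rot: [3.139, 0.003, -3.05]
wrist_force: [-0.0, 2.1, 6.9]
width: 0.0302
[0.48917971 2.35233665 7.12211488] [0.56020266 0.18738123 0.07582445] 0.030152814006089237
```

View pics/cat8.png

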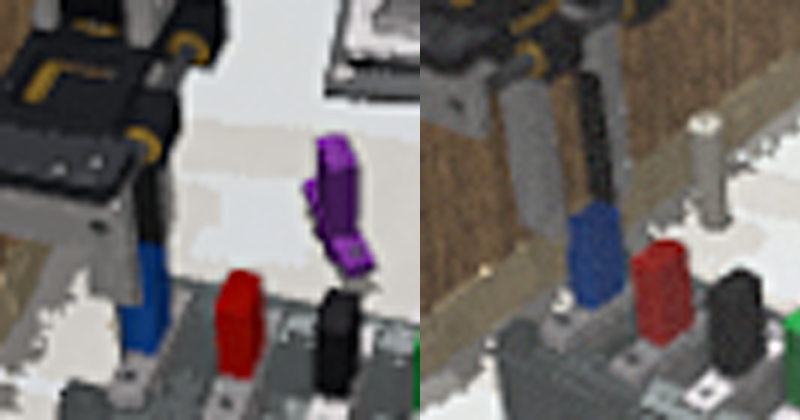

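View pics/w8c.png

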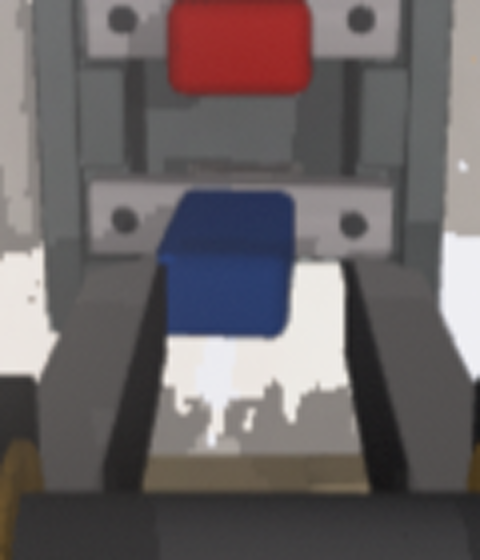

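```bash
python3 -m crank '[{"tx":0,"ty":0,"tz":0,"twist":0,"grip":0.3},{"tx":0,"ty":0,"tz":0,"twist":0,"grip":0.28},{"tx":0,"ty":0,"tz":0,"twist":0,"grip":0.27}]';python3 -m crank '[{"tx":0,"ty":0,"tz":0,"twist":0,"grip":0.25},{"tx":0,"ty":0,"tz":0,"twist":0,"grip":0.25}]'
python3 - <<'E'
from h import *
s=wrist();save(s["frame"],"w9c",(190,150,310,290),4)
E
python3 -m crank '[{"tx":0,"ty":0,"tz":0,"twist":0,"grip":0.22},{"tx":0,"ty":0,"tz":0,"twist":0,"grip":0.22}]'
python3 - <<'E'
from h import *
s=wrist();save(s["frame"],"w10c",(190,150,310,290),4)
a=cv2.imread("pics/w9c.png");b=cv2.imread("pics/w10c.png");cv2.imwrite("pics/cat10.png",cv2.resize(np.hstack([a,b]),(800,466)))
E
```

```text
time: 12.78
tool_pos: [0.5599, 0.1872, 0.0752]
ee_rot: [3.139, 0.002, -3.05]
wrist_force: [-0.8, 2.4, 5.9]
width: 0.025
time: 13.02
tool_pos: [0.5598, 0.1871, 0.075]
ee_rot: [3.139, 0.002, -3.05]
wrist_force: [0.5, 2.2, 4.6]
width: 0.0234
time: 13.32
tool_pos: [0.5598, 0.1864, 0.0748]
ee_rot: [3.141, 0.002, -3.05]
wrist_force: [0.6, 1.3, 6.3]
width: 0.0204
```

View pics/cat10.png

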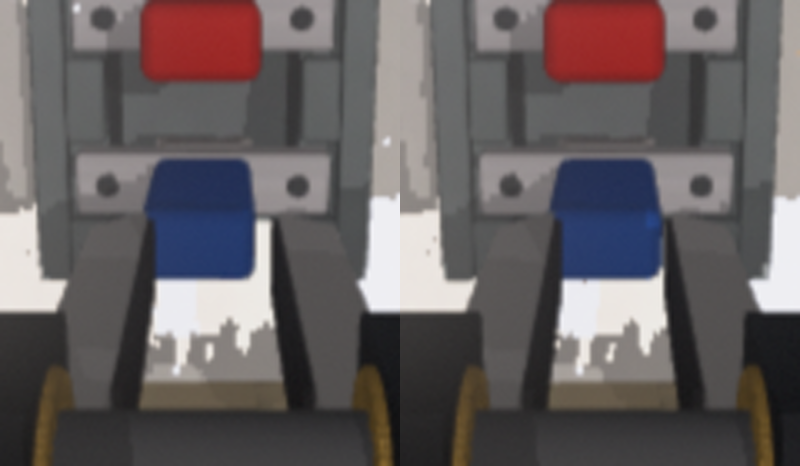

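```bash
python3 -m crank '[{"tx":0,"ty":0,"tz":-0.3,"twist":0,"grip":0.21},{"tx":0,"ty":0,"tz":-0.3,"twist":0,"grip":0.21},{"tx":0,"ty":0,"tz":-0.4,"twist":0,"grip":0.21},{"tx":0,"ty":0,"tz":0,"twist":0,"grip":0.21}]'
python3 - <<'E'
from h import *
save(cams.snapshot("side")["frame"],"side8",(190,190,260,260),6)
save(cams.snapshot("scene")["frame"],"scene8",(160,170,230,240),6)
s=wrist();save(s["frame"],"w11c",(190,150,310,290),4)
o=get_obs();print(o["wrist_force"],o["wrist_torque"],o["tool_pos"],o["width"])
a=cv2.imread("pics/side8.png");b=cv2.imread("pics/scene8.png");c=cv2.imread("pics/w11c.png")[:420];cv2.imwrite("pics/cat11.png",cv2.resize(np.hstack([a,b,c]),None,fx=.6,fy=.6))
E
```

```text
time: 13.88
tool_pos: [0.5595, 0.1856, 0.0841]
ee_rot: [-3.141, 0.0, -3.05]
wrist_force: [-0.1, 0.1, 1.1]
width: 0.0198
[-0.04559813 -0.86555824  0.06558879] [ 0.10679551 -0.13531253  0.04866933] [0.55921965 0.18564725 0.08376736] 0.019488217032393684
```

View pics/cat11.png

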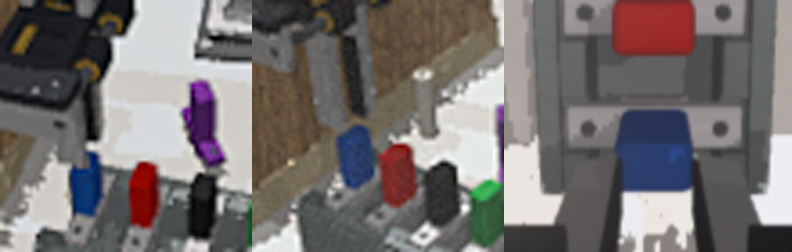

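Run:
```python
from h import *
o=get_obs();R=Ro.from_euler("xyz",o["ee_rot"]).as_matrix();w=o["width"]/2
for n,b in(("scene",(160,175,225,235)),("side",(190,195,255,255))):
    q=cams.snapshot(n);k=6
    im=cv2.resize(q["frame"][b[1]:b[3],b[0]:b[2],::-1],None,fx=k,fy=k,interpolation=cv2.INTER_CUBIC)
    for sgn,c in((1,(0,255,255)),(-1,(255,255,0))):
        for zz in(.011,-.019,-.049):
            for y in (w,w+.0125):
                p=proj(q,(o["tool_pos"]+R@[.008,sgn*y,zz])[None])[0]
                cv2.circle(im,tuple(int(v) for v in((p-b[:2]+.5)*k)),3,c,-1)
    cv2.imwrite(f"pics/d_{n}.png",im)
a=cv2.imread("pics/d_scene.png");b=cv2.imread("pics/d_side.png");cv2.imwrite("pics/d.png",np.hstack([a,b]))
print(o["tool_pos"])
```

```text
[0.55921965 0.18564725 0.08376736]
```

View pics/d.png

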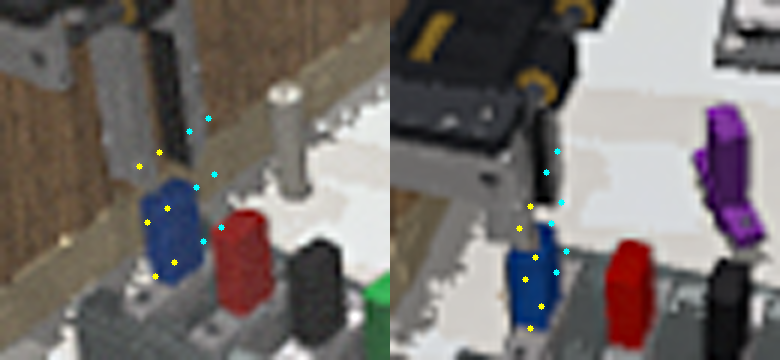

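```bash
python3 -m crank '[{"tx":0,"ty":0,"tz":-0.5,"twist":0,"grip":0.45},{"tx":0,"ty":0,"tz":0,"twist":0,"grip":0.45},{"tx":0,"ty":0,"tz":0,"twist":0,"grip":0.45}]'
python3 - <<'E'
from h import *
s=wrist();save(s["frame"],"w12c",(190,130,310,270),4.2)
o=get_obs();print(o["tool_pos"],o["wrist_force"])
E
```

```text
time: 14.5
tool_pos: [0.5594, 0.1858, 0.0891]
ee_rot: [-3.142, 0.0, -3.05]
wrist_force: [-0.1, 0.3, 0.0]
width: 0.0418
[0.55934298 0.18572167 0.08899511] [-0.04111635  0.40099823 -0.37167471]
```

View pics/w12c.png

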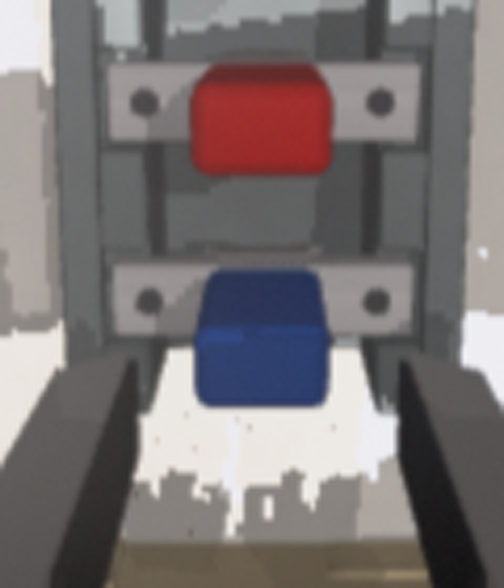

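```bash
python3 -m crank '[{"tx":0,"ty":0,"tz":1.5,"twist":0,"grip":0.45},{"tx":0,"ty":0,"tz":1,"twist":0,"grip":0.45},{"tx":0,"ty":0,"tz":0.8,"twist":0,"grip":0.45},{"tx":0,"ty":0,"tz":0,"twist":0,"grip":0.45}]';python3 -m crank '[{"tx":0,"ty":0,"tz":0.8,"twist":0,"grip":0.45},{"tx":0,"ty":0,"tz":0.6,"twist":0,"grip":0.45},{"tx":0,"ty":0,"tz":0.4,"twist":0,"grip":0.45},{"tx":0,"ty":0,"tz":0,"twist":0,"grip":0.45}]'
python3 - <<'E'
from h import *
s=wrist();save(s["frame"],"w13c",(190,130,310,270),4.2)
E
```

```text
time: 15.05
tool_pos: [0.5584, 0.1855, 0.0545]
ee_rot: [-3.141, -0.003, -3.05]
wrist_force: [0.1, 0.6, -0.5]
width: 0.0421
time: 15.55
tool_pos: [0.559, 0.1857, 0.0375]
ee_rot: [-3.141, -0.001, -3.05]
wrist_force: [-0.3, 0.7, -0.5]
width: 0.0422
```

View pics/w13c.png

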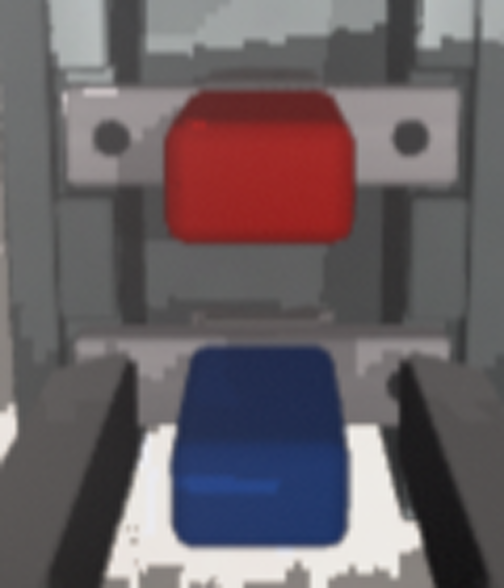

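```bash
python3 -m crank '[{"tx":0,"ty":0,"tz":0,"twist":0,"grip":0.3},{"tx":0,"ty":0,"tz":0,"twist":0,"grip":0.2},{"tx":0,"ty":0,"tz":0,"twist":0,"grip":0.1},{"tx":0,"ty":0,"tz":0,"twist":0,"grip":0.1},{"tx":0,"ty":0,"tz":0,"twist":0,"grip":0.1}]'
```

```text
time: 16.23
tool_pos: [0.5596, 0.1856, 0.0383]
ee_rot: [-3.141, 0.001, -3.05]
wrist_force: [1.0, -0.5, 1.4]
width: 0.0239
```

```bash
python3 -m crank '[{"tx":0,"ty":0,"tz":-0.5,"twist":0,"grip":0.1},{"tx":0,"ty":0,"tz":-1.5,"twist":0,"grip":0.1},{"tx":0,"ty":0,"tz":-3,"twist":0,"grip":0.1},{"tx":0,"ty":0,"tz":-3,"twist":0,"grip":0.1},{"tx":0,"ty":0,"tz":-3,"twist":0,"grip":0.1},{"tx":0,"ty":0,"tz":0,"twist":0,"grip":0.1}]'
python3 - <<'E'
from h import *
save(cams.snapshot("side")["frame"],"side9",(150,150,270,300),4)
a=cams.snapshot("scene")["frame"];save(a,"scene9",(120,130,250,280),4)
cv2.imwrite("pics/cat9.png",cv2.resize(np.hstack([cv2.imread("pics/side9.png"),cv2.imread("pics/scene9.png")]),None,fx=.75,fy=.75))
E
```

```text
time: 16.98
tool_pos: [0.5614, 0.1863, 0.1522]
ee_rot: [3.141, 0.008, -3.05]
wrist_force: [0.0, -0.1, -1.0]
width: 0.0236
```

View pics/cat9.png

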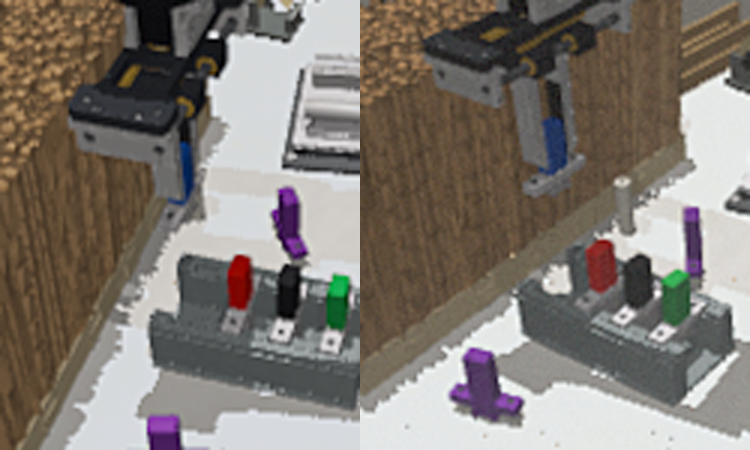

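```bash
python3 -m crank '[{"tx":3.3,"ty":-2.8,"tz":0,"twist":0,"grip":0.1},{"tx":3.3,"ty":-2.8,"tz":0,"twist":0,"grip":0.1},{"tx":3.3,"ty":-2.9,"tz":0,"twist":0,"grip":0.1},{"tx":3.3,"ty":-2.9,"tz":0,"twist":0,"grip":0.1},{"tx":3.2,"ty":-2.8,"tz":0,"twist":-4.3,"grip":0.1},{"tx":0,"ty":0,"tz":0,"twist":-4.4,"grip":0.1},{"tx":0,"ty":0,"tz":0,"twist":0,"grip":0.1}]'
python3 - <<'E'
from h import *
s=wrist();save(s["frame"],"w14")
save(cams.snapshot("side")["frame"],"side10")
print(get_obs()["tool_pos"],np.degrees(get_obs()["ee_rot"]))
E
```

```text
time: 17.95
tool_pos: [0.4078, 0.0292, 0.1464]
ee_rot: [3.141, -0.003, -2.9]
wrist_force: [-1.1, -0.4, -1.7]
width: 0.0238
[0.4084136  0.02951606 0.14681812] [ 1.79962765e+02 -1.19768104e-01 -1.66121479e+02]
```

View pics/w14.png

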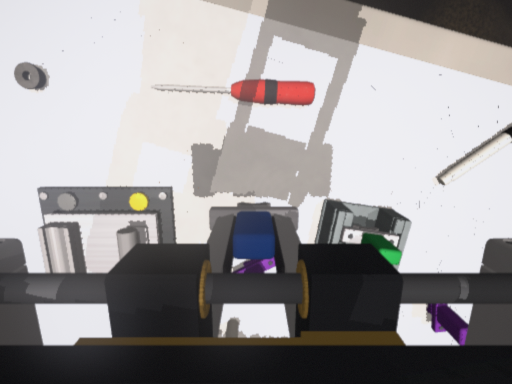

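View pics/side10.png

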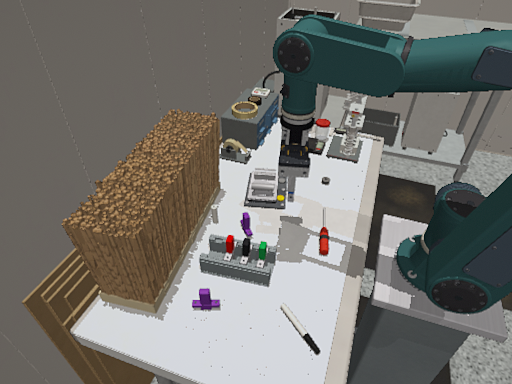

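```bash
python3 -m crank '[{"tx":0,"ty":0,"tz":3,"twist":0,"grip":0.1},{"tx":0,"ty":0,"tz":3,"twist":0,"grip":0.1},{"tx":0,"ty":0,"tz":3,"twist":0,"grip":0.1},{"tx":0,"ty":0,"tz":2.5,"twist":0,"grip":0.1},{"tx":0,"ty":0,"tz":1.5,"twist":0,"grip":0.1},{"tx":0,"ty":0,"tz":0.5,"twist":0,"grip":0.1},{"tx":0,"ty":0,"tz":0,"twist":0,"grip":0.1},{"tx":0,"ty":0,"tz":0,"twist":0,"grip":0.1}]';python3 -m crank '[{"tx":0,"ty":0,"tz":0.2,"twist":0,"grip":0.1},{"tx":0,"ty":0,"tz":0.1,"twist":0,"grip":0.1},{"tx":0,"ty":0,"tz":0,"twist":0,"grip":0.1}]'
```

```text
time: 19.05
tool_pos: [0.41, 0.0293, 0.014]
ee_rot: [-3.141, 0.002, -2.898]
wrist_force: [0.2, -0.2, -1.6]
width: 0.0235
time: 19.42
tool_pos: [0.4089, 0.0293, 0.01]
ee_rot: [-3.141, 0.0, -2.898]
wrist_force: [-0.2, 0.8, -1.0]
width: 0.0234
```

```bash
python3 -m crank '[{"tx":0,"ty":0,"tz":0.2,"twist":0,"grip":0.1},{"tx":0,"ty":0,"tz":0.1,"twist":0,"grip":0.1},{"tx":0,"ty":0,"tz":0,"twist":0,"grip":0.1}]';python3 -m crank '[{"tx":0,"ty":0,"tz":0.1,"twist":0,"grip":0.1},{"tx":0,"ty":0,"tz":0.1,"twist":0,"grip":0.1}]'
```

```text
time: 19.8
tool_pos: [0.4088, 0.0294, 0.0068]
ee_rot: [3.142, -0.0, -2.898]
wrist_force: [0.1, -0.2, -1.6]
width: 0.024
time: 20.05
tool_pos: [0.409, 0.0293, 0.0049]
ee_rot: [-3.141, 0.0, -2.898]
wrist_force: [-0.7, -0.1, 1.3]
width: 0.0235
```

```bash
python3 -m crank '[{"tx":0,"ty":0,"tz":0,"twist":0,"grip":0.27},{"tx":0,"ty":0,"tz":0,"twist":0,"grip":0.4},{"tx":0,"ty":0,"tz":0,"twist":0,"grip":0.5},{"tx":0,"ty":0,"tz":-1,"twist":0,"grip":0.5},{"tx":0,"ty":0,"tz":-2.5,"twist":0,"grip":0.5},{"tx":0,"ty":0,"tz":-2.5,"twist":0,"grip":0.5},{"tx":0,"ty":0,"tz":-1.5,"twist":0,"grip":0.5},{"tx":0,"ty":0,"tz":0,"twist":0,"grip":0.5},{"tx":0,"ty":0,"tz":0,"twist":0,"grip":0.5}]'
python3 - <<'E'
from h import *
s=wrist();save(s["frame"],"w15c",(150,120,360,290),3.6); np.savez("w15.npz",**s)
for d in cams.outline_of(s,"leaf_blue")[:3]: print(d["conf"],d["centre"],d["region"].sum())
save(cams.snapshot("side")["frame"],"side11",(230,150,330,270),5)
E
```

```text
time: 21.18
tool_pos: [0.4083, 0.0294, 0.0791]
ee_rot: [3.141, -0.001, -2.898]
wrist_force: [-0.3, 0.0, 0.6]
width: 0.0471
0.83 [251.3, 317.2] 1059
0.69 [255.0, 198.1] 1576
```

View pics/w15c.png

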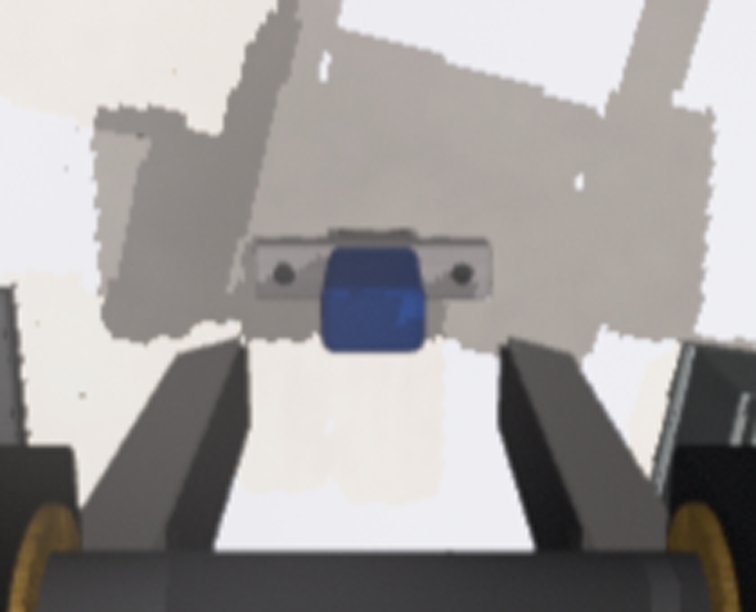

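View pics/side11.png

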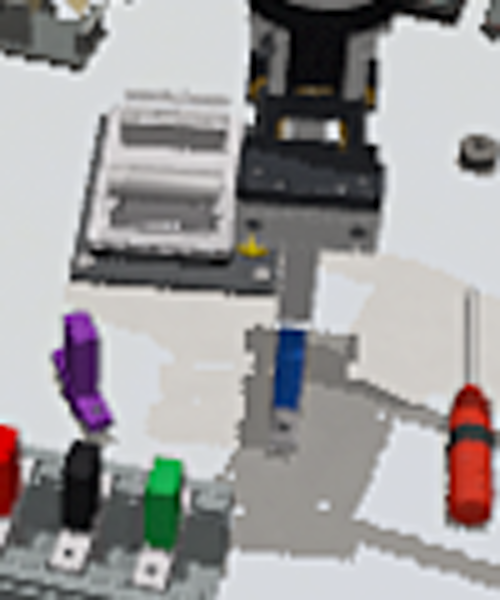

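```bash
python3 -m crank '[{"tx":0,"ty":0,"tz":0,"twist":10,"grip":0.4},{"tx":0,"ty":0,"tz":0,"twist":10,"grip":0.4},{"tx":0,"ty":0,"tz":0,"twist":10,"grip":0.4},{"tx":0,"ty":0,"tz":0,"twist":10,"grip":0.4},{"tx":0,"ty":0,"tz":0,"twist":10,"grip":0.4},{"tx":0,"ty":0,"tz":0,"twist":10,"grip":0.4},{"tx":0,"ty":0,"tz":0,"twist":10,"grip":0.4},{"tx":0,"ty":0,"tz":0,"twist":10,"grip":0.4},{"tx":0,"ty":0,"tz":0,"twist":10,"grip":0.4},{"tx":0,"ty":0,"tz":0,"twist":0,"grip":0.4},{"tx":0,"ty":0,"tz":0,"twist":0,"grip":0.4}]'
python3 - <<'E'
from h import *
s=dict(np.load("w15.npz"));print(atz(s,(253.3,195.8),.022))
o=get_obs();print(o["tool_pos"],np.degrees(o["ee_rot"]))
s=wrist();save(s["frame"],"w16c",(150,120,360,290),3.6)
E
```

```text
time: 22.7
tool_pos: [0.4087, 0.0293, 0.0796]
ee_rot: [-3.141, -0.0, 1.816]
wrist_force: [-0.0, -0.7, -0.9]
width: 0.0382
[0.40894325 0.0299174  0.022     ]
[0.40871689 0.02934628 0.07958335] [-1.79956177e+02 -7.29635539e-03  1.04072806e+02]
```

View pics/w16c.png

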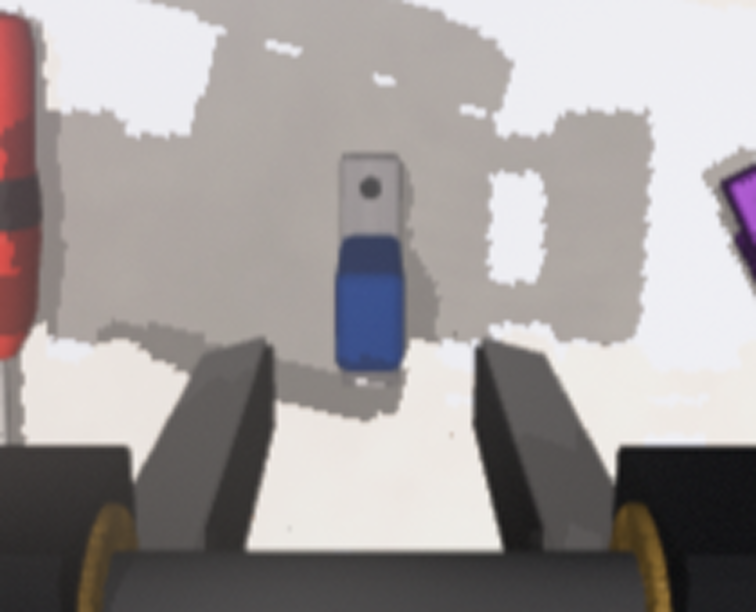

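```bash
python3 -m crank '[{"tx":0,"ty":0,"tz":2,"twist":0,"grip":0.4},{"tx":0,"ty":0,"tz":2,"twist":0,"grip":0.4},{"tx":0,"ty":0,"tz":1.5,"twist":0,"grip":0.4},{"tx":0,"ty":0,"tz":0.65,"twist":0,"grip":0.4},{"tx":0,"ty":0,"tz":0,"twist":0,"grip":0.4},{"tx":0,"ty":0,"tz":0,"twist":0,"grip":0.22},{"tx":0,"ty":0,"tz":0,"twist":0,"grip":0.12},{"tx":0,"ty":0,"tz":0,"twist":0,"grip":0.05},{"tx":0,"ty":0,"tz":0,"twist":0,"grip":0.05},{"tx":0,"ty":0,"tz":0,"twist":0,"grip":0.05}]'; python3 -c "
from h import *
o=get_obs();print(o['tool_pos'],np.degrees(o['ee_rot']))"
```

```text
time: 24.0
tool_pos: [0.4095, 0.0293, 0.019]
ee_rot: [3.14, 0.0, 1.814]
wrist_force: [0.3, -0.5, 1.3]
width: 0.0156
[0.40953518 0.02931778 0.01900239] [1.79927961e+02 2.81621360e-02 1.03936365e+02]
```

```bash
python3 -m crank '[{"tx":0,"ty":0,"tz":-1,"twist":0,"grip":0.05},{"tx":0,"ty":0,"tz":-3,"twist":0,"grip":0.05},{"tx":0,"ty":0,"tz":-3,"twist":0,"grip":0.05},{"tx":0,"ty":0,"tz":-3,"twist":0,"grip":0.05},{"tx":-2.9,"ty":1.67,"tz":0,"twist":0,"grip":0.05},{"tx":-2.9,"ty":1.67,"tz":0,"twist":0,"grip":0.05},{"tx":-2.9,"ty":1.67,"tz":0,"twist":0,"grip":0.05},{"tx":-2.9,"ty":1.67,"tz":0,"twist":0,"grip":0.05},{"tx":-2.84,"ty":1.66,"tz":0,"twist":0,"grip":0.05},{"tx":0,"ty":0,"tz":0,"twist":0,"grip":0.05},{"tx":0,"ty":0,"tz":0,"twist":0,"grip":0.05}]'
python3 - <<'E'
from h import *
o=get_obs();print(o["tool_pos"],np.degrees(o["ee_rot"]),o["wrist_force"],o["wrist_torque"])
save(cams.snapshot("side")["frame"],"side12",(215,140,335,240),5)
s=wrist();save(s["frame"],"w17",(130,100,380,300),3.2)
E
```

```text
time: 25.38
tool_pos: [0.524, -0.0902, 0.1182]
ee_rot: [-3.14, -0.001, 1.814]
wrist_force: [0.3, -0.5, -1.2]
width: 0.0159
[ 0.52399177 -0.09023295  0.11816423] [-1.79929206e+02 -6.00946264e-02  1.03933831e+02] [ 0.32428561 -0.49492981 -1.17741574] [-0.00557041 -0.09273857 -0.01162663]
```

View pics/side12.png

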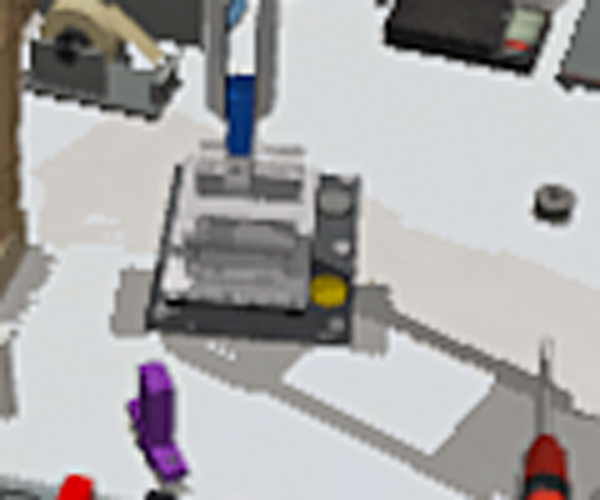

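View pics/w17.png

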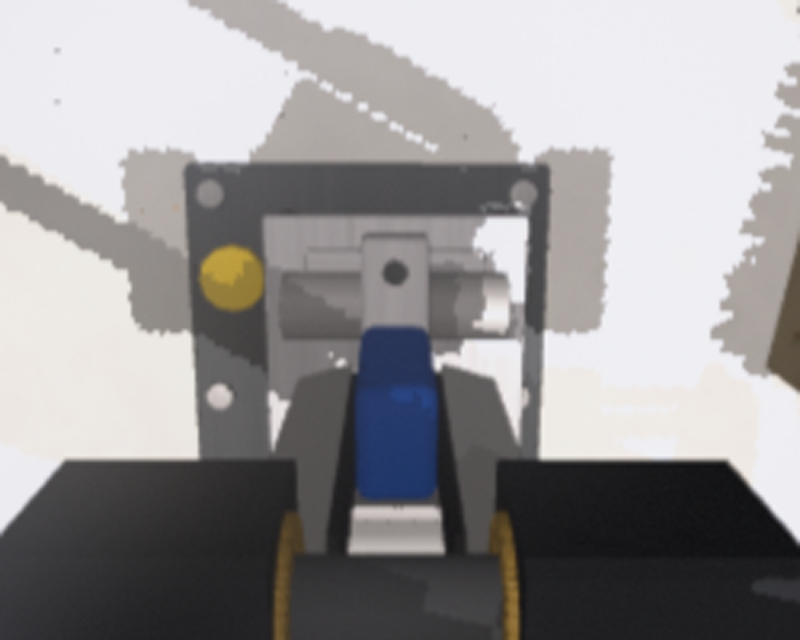

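Run:
```python
from h import *
s=wrist();o=get_obs();R=Ro.from_euler("xyz",o["ee_rot"]).as_matrix()
for a,b in((150,170),(130,120)): pass
for col,r0,r1 in((290,272,338),(340,272,340),(480,275,337)):
    for z in(.046,.05,.054):
        A=atz(s,(130+col/3.2,100+r0/3.2),z);B=atz(s,(130+col/3.2,100+r1/3.2),z);m=(A+B)/2
        print(col,z,(R.T@(m-o["tool_pos"])*1000).round(1),np.linalg.norm(A-B).round(4))
for c in ((280,305),(512,305)): print((R.T@(atz(s,(130+c[0]/3.2,100+c[1]/3.2),.05)-o["tool_pos"])*1000).round(1))
print(o["tool_pos"])
```

```text
290 0.046 [ -3.1 -33.1  72.6] 0.022
290 0.05 [ -2.1 -32.6  68.6] 0.0217
290 0.054 [ -1.1 -32.1  64.6] 0.0214
340 0.046 [ -3.4 -16.9  72.6] 0.0227
340 0.05 [ -2.4 -16.7  68.6] 0.0223
340 0.054 [ -1.4 -16.4  64.6] 0.022
480 0.046 [-3.4 28.3 72.6] 0.0207
480 0.05 [-2.4 27.9 68.6] 0.0204
480 0.054 [-1.4 27.5 64.6] 0.0201
[ -2.  -35.8  68.6]
[-2.  38.1 68.6]
[ 0.52410079 -0.0899297   0.11863315]
```

```bash
python3 -m crank '[{"tx":-0.16,"ty":0.05,"tz":1.2,"twist":0,"grip":0.05},{"tx":0,"ty":0,"tz":1.2,"twist":0,"grip":0.05},{"tx":0,"ty":0,"tz":0.8,"twist":0,"grip":0.05},{"tx":0,"ty":0,"tz":0.2,"twist":0,"grip":0.05},{"tx":0,"ty":0,"tz":0,"twist":0,"grip":0.05},{"tx":0,"ty":0,"tz":0,"twist":0,"grip":0.05}]'
python3 - <<'E'
from h import *
o=get_obs();R=Ro.from_euler("xyz",o["ee_rot"]).as_matrix();print(o["tool_pos"],R.T@o["wrist_force"],R.T@o["wrist_torque"])
save(cams.snapshot("side")["frame"],"side13",(215,140,335,240),5)
save(cams.snapshot("scene")["frame"],"scene13",(215,130,335,230),5)
E
```

```text
time: 26.28
tool_pos: [0.5259, -0.0923, 0.085]
ee_rot: [3.141, 0.001, 1.814]
wrist_force: [0.0, -0.2, -1.1]
width: 0.0159
[ 0.52589533 -0.09227824  0.08496244] [-0.21354959 -0.05335127  1.14383852] [-0.08298612 -0.05391885  0.04074864]
```

View pics/scene13.png

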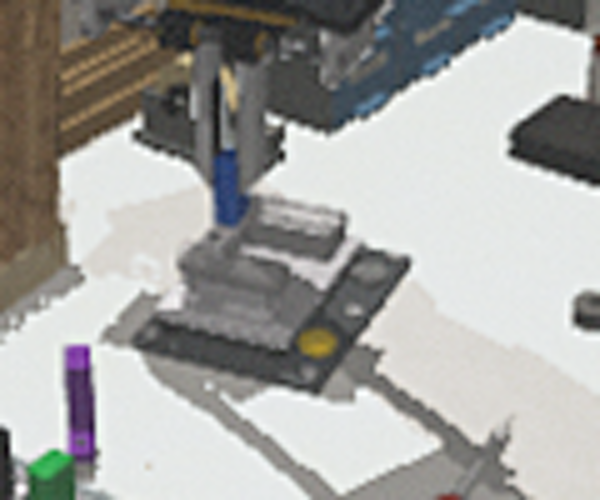

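```bash
python3 -m crank '[{"tx":0,"ty":0,"tz":0.1,"twist":0,"grip":0.05},{"tx":0,"ty":0,"tz":0.1,"twist":0,"grip":0.05},{"tx":0,"ty":0,"tz":0.1,"twist":0,"grip":0.05},{"tx":0,"ty":0,"tz":0.1,"twist":0,"grip":0.05},{"tx":0,"ty":0,"tz":0,"twist":0,"grip":0.05}]'; for i in 1 2; do python3 -m crank '[{"tx":0,"ty":0,"tz":0.05,"twist":0,"grip":0.05},{"tx":0,"ty":0,"tz":0.05,"twist":0,"grip":0.05},{"tx":0,"ty":0,"tz":0,"twist":0,"grip":0.05}]'; done
```

```text
time: 27.0
tool_pos: [0.5255, -0.0921, 0.0803]
ee_rot: [-3.141, -0.0, 1.814]
wrist_force: [-0.6, 0.4, -0.7]
width: 0.0161
time: 27.38
tool_pos: [0.5256, -0.0921, 0.0796]
ee_rot: [3.141, 0.0, 1.814]
wrist_force: [-0.1, 0.6, -0.4]
width: 0.0158
time: 27.75
tool_pos: [0.5257, -0.0921, 0.079]
ee_rot: [3.141, 0.0, 1.814]
wrist_force: [-0.4, 0.2, 3.5]
width: 0.0157
```

```bash
python3 -m crank '[{"tx":0,"ty":0,"tz":0.03,"twist":0,"grip":0.05},{"tx":0,"ty":0,"tz":0,"twist":0,"grip":0.05},{"tx":0,"ty":0,"tz":0,"twist":0,"grip":0.05}]'
cat > f.py <<'E'
from h import *
o=get_obs();F=[];T=[]
for i in range(1):
    R=Ro.from_euler("xyz",o["ee_rot"]).as_matrix()
    print(o["tool_pos"].round(4),"Ft",(R.T@o["wrist_force"]).round(1),"contact~",(o["wrist_force"]-[0,0,-1.2]).round(1),"Tt",(R.T@o["wrist_torque"]).round(3))
E
python3 f.py; python3 f.py
```

```text
time: 28.12
tool_pos: [0.5258, -0.0922, 0.0787]
ee_rot: [3.141, 0.0, 1.814]
wrist_force: [-0.9, 1.0, 5.4]
width: 0.0156
[ 0.5258 -0.0922  0.0787] Ft [ 1.1 -0.6 -5.4] contact~ [-0.9  1.   6.6] Tt [0.203 0.229 0.027]
[ 0.5258 -0.0922  0.0787] Ft [ 1.1 -0.6 -5.4] contact~ [-0.9  1.   6.6] Tt [0.203 0.229 0.027]
```

```bash
python3 -m crank '[{"tx":0,"ty":0,"tz":0,"twist":0,"grip":0.05},{"tx":0,"ty":0,"tz":0,"twist":0,"grip":0.05},{"tx":0,"ty":0,"tz":0,"twist":0,"grip":0.05}]'; python3 f.py; python3 -m crank '[{"tx":0.1,"ty":0,"tz":0,"twist":0,"grip":0.05},{"tx":0.1,"ty":0,"tz":0,"twist":0,"grip":0.05}]'; python3 f.py
```

```text
time: 28.5
tool_pos: [0.5258, -0.0921, 0.0787]
ee_rot: [3.141, 0.0, 1.814]
wrist_force: [-1.4, 1.1, 5.2]
width: 0.0158
[ 0.5258 -0.0921  0.0787] Ft [ 1.4 -1.1 -5.2] contact~ [-1.4  1.1  6.4] Tt [ 0.16   0.237 -0.001]
time: 28.75
tool_pos: [0.5255, -0.0906, 0.0782]
ee_rot: [3.141, 0.001, 1.814]
wrist_force: [-0.3, -0.9, 3.6]
width: 0.0158
[ 0.5255 -0.0906  0.0782] Ft [-0.9 -0.5 -3.6] contact~ [-0.3 -0.9  4.8] Tt [-0.109 -0.294 -0.008]
```

```bash
python3 -m crank '[{"tx":0.1,"ty":0,"tz":0.01,"twist":0,"grip":0.05},{"tx":0.1,"ty":0,"tz":0.01,"twist":0,"grip":0.05}]'; python3 f.py;python3 -m crank '[{"tx":0.1,"ty":0,"tz":0.01,"twist":0,"grip":0.05},{"tx":0.1,"ty":0,"tz":0.01,"twist":0,"grip":0.05}]'; python3 f.py
```

```text
time: 29.0
tool_pos: [0.5252, -0.0896, 0.0781]
ee_rot: [3.141, 0.003, 1.814]
wrist_force: [1.0, -4.6, 1.5]
width: 0.0156
[ 0.5252 -0.0896  0.0781] Ft [-4.7 -0.1 -1.5] contact~ [ 1.  -4.6  2.7] Tt [-0.192 -1.15   0.079]
time: 29.25
tool_pos: [0.5247, -0.0885, 0.0781]
ee_rot: [3.141, 0.005, 1.813]
wrist_force: [0.4, -5.7, 2.5]
width: 0.0156
[ 0.5247 -0.0885  0.0781] Ft [-5.7 -1.  -2.5] contact~ [ 0.4 -5.7  3.7] Tt [ 0.002 -1.573 -0.068]
```

```bash
python3 -m crank '[{"tx":0,"ty":0,"tz":0.03,"twist":0,"grip":0.05}]'; python3 f.py
python3 - <<'E'
from h import *
s=wrist();save(s["frame"],"w18",(180,150,330,290),4)
E
```

```text
time: 29.38
tool_pos: [0.5247, -0.0884, 0.0779]
ee_rot: [3.141, 0.004, 1.813]
wrist_force: [1.6, -5.4, 3.5]
width: 0.0159
[ 0.5247 -0.0884  0.0779] Ft [-5.6  0.3 -3.4] contact~ [ 1.6 -5.4  4.7] Tt [ 0.005 -1.479  0.007]
```

View pics/w18.png

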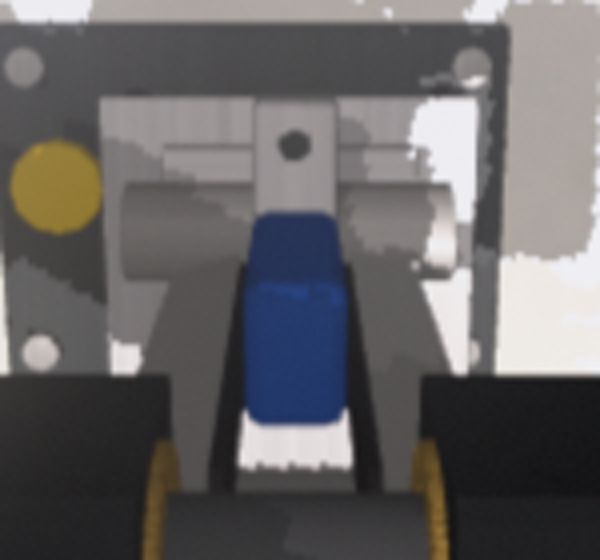

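```bash
cat > tilt.py <<'E'
import sys
from h import *
from scipy.optimize import least_squares
K=np.array([[279.158,0,253.364],[0,279.158,191.914],[0,0,1]])
HE=np.array([[4.39335245e-04,-9.72520970e-01,-2.32814882e-01,6.79918927e-02],[9.99999870e-01,3.66682910e-04,3.55339691e-04,-4.39842467e-04],[-2.60206063e-04,-2.32815008e-01,9.72521005e-01,-2.06968984e-01],[0,0,0,1]])
def row(x,z):
    c=np.linalg.inv(HE)@np.array([x,0,z,1]); return 191.914+279.158*c[1]/c[2]
def rows(th,x0,z0):
    # leaf pts rel. origin (y left, z up): hole (24,10), front top edge (12,56), back top (-12,56); tilt left th about origin; tool x=left, z down
    out=[]
    for y,z in((.024,.010),(.012,.056),(-.012,.056)):
        Y=y*np.cos(th)+z*np.sin(th);Z=-y*np.sin(th)+z*np.cos(th)
        out.append(row(x0+Y,z0-Z))
    return np.array(out)
m=np.array([float(a) for a in sys.argv[1:4]])
r=least_squares(lambda p:rows(*p)-m,[0,0,.007],x_scale=[.1,.01,.01]);print(np.degrees(r.x[0]),r.x[1:],r.cost)
print(rows(0,0,.007),rows(.1,0,.007))
for z0 in(.005,.007,.009):
    r=least_squares(lambda p:rows(p[0],p[1],z0)-m,[0,0],x_scale=[.1,.01]);print(z0,np.degrees(r.x[0]),r.x[1:],r.cost)
E
python3 tilt.py 185.9 220.4 255.1; echo upright w17; python3 tilt.py 184.7 220.3 255.4
```

```text
-0.5084301422002575 [-0.0022224  0.0168904] 1.781184815116627e-25
[185.61929449 221.52067839 258.3868595 ] [183.79860616 211.91720809 250.57952215]
0.005 2.2185044340621576 [-3.33027888e-05] 2.937598575202819
0.007 1.7511584588170048 [-0.00039394] 1.9959141274545018
0.009 1.2872992563754342 [-0.00075763] 1.247776671058747
upright w17
-1.163796159074737 [-0.00049505  0.01410596] 8.077935669463161e-28
[185.61929449 221.52067839 258.3868595 ] [183.79860616 211.91720809 250.57952215]
0.005 0.9584711644393131 [0.0011519] 1.8253731199942085
0.007 0.4856804551497694 [0.000796] 1.0916904935362912
0.009 0.01661658318174137 [0.00043684] 0.5536979096033521
```

```bash
python3 -m crank '[{"tx":0,"ty":0,"tz":0,"twist":0,"grip":0.15}]'; python3 f.py;  python3 -m crank '[{"tx":0,"ty":0,"tz":0,"twist":0,"grip":0.16}]'; python3 f.py
```

```text
time: 29.55
tool_pos: [0.5247, -0.0884, 0.078]
ee_rot: [3.141, 0.004, 1.813]
wrist_force: [1.4, -5.2, 2.8]
width: 0.016
[ 0.5247 -0.0884  0.078 ] Ft [-5.4  0.1 -2.7] contact~ [ 1.4 -5.2  4. ] Tt [ 1.000e-03 -1.551e+00  6.200e-02]
time: 29.68
tool_pos: [0.5247, -0.0884, 0.078]
ee_rot: [3.141, 0.004, 1.813]
wrist_force: [1.2, -5.5, 2.7]
width: 0.0157
[ 0.5247 -0.0884  0.078 ] Ft [-5.7 -0.2 -2.7] contact~ [ 1.2 -5.5  3.9] Tt [ 0.028 -1.465 -0.059]
```

```bash
python3 -m crank '[{"tx":0,"ty":0,"tz":0.03,"twist":0,"grip":0.165}]'; python3 f.py;  python3 -m crank '[{"tx":0,"ty":0,"tz":0,"twist":0,"grip":0.168}]'; python3 f.py
```

```text
time: 29.8
tool_pos: [0.5244, -0.0871, 0.0777]
ee_rot: [3.141, 0.002, 1.814]
wrist_force: [-0.2, -4.2, 5.1]
width: 0.0156
[ 0.5244 -0.0871  0.0777] Ft [-4.  -1.2 -5.1] contact~ [-0.2 -4.2  6.3] Tt [ 0.058 -0.869 -0.007]
time: 29.92
tool_pos: [0.524, -0.0858, 0.0775]
ee_rot: [3.141, -0.001, 1.814]
wrist_force: [0.7, -1.9, 5.2]
width: 0.0162
[ 0.524  -0.0858  0.0775] Ft [-2.   0.2 -5.2] contact~ [ 0.7 -1.9  6.4] Tt [ 0.036 -0.422  0.038]
```

```bash
python3 -m crank '[{"tx":0.1,"ty":0,"tz":0.02,"twist":0,"grip":0.167},{"tx":0.1,"ty":0,"tz":0.02,"twist":0,"grip":0.167}]'; python3 f.py;  python3 -m crank '[{"tx":0.1,"ty":0,"tz":0.02,"twist":0,"grip":0.167},{"tx":0.1,"ty":0,"tz":0.02,"twist":0,"grip":0.167}]'; python3 f.py
```

```text
time: 30.18
tool_pos: [0.5236, -0.0839, 0.0771]
ee_rot: [3.141, -0.0, 1.814]
wrist_force: [-0.4, -1.8, 6.3]
width: 0.016
[ 0.5236 -0.0839  0.0771] Ft [-1.7 -0.9 -6.3] contact~ [-0.4 -1.8  7.5] Tt [ 0.098 -0.544 -0.019]
time: 30.42
tool_pos: [0.5232, -0.0819, 0.0767]
ee_rot: [3.141, -0.001, 1.814]
wrist_force: [-0.2, -1.4, 5.7]
width: 0.0159
[ 0.5232 -0.0819  0.0767] Ft [-1.3 -0.5 -5.7] contact~ [-0.2 -1.4  6.9] Tt [ 0.009 -0.499  0.004]
```

```bash
python3 -m crank '[{"tx":0.1,"ty":0,"tz":0.02,"twist":0,"grip":0.167},{"tx":0.1,"ty":0,"tz":0.02,"twist":0,"grip":0.167},{"tx":0.05,"ty":0,"tz":0.01,"twist":0,"grip":0.167}]'; python3 f.py
python3 - <<'E'
from h import *
s=wrist();save(s["frame"],"w19",(180,150,330,290),4)
save(cams.snapshot("scene")["frame"],"scene19",(225,140,305,210),6)
E
```

```text
time: 30.8
tool_pos: [0.5226, -0.0793, 0.0762]
ee_rot: [3.141, -0.001, 1.814]
wrist_force: [0.3, -2.2, 5.6]
width: 0.016
[ 0.5226 -0.0793  0.0762] Ft [-2.2 -0.2 -5.6] contact~ [ 0.3 -2.2  6.8] Tt [ 0.035 -0.485  0.018]
```

View pics/w19.png

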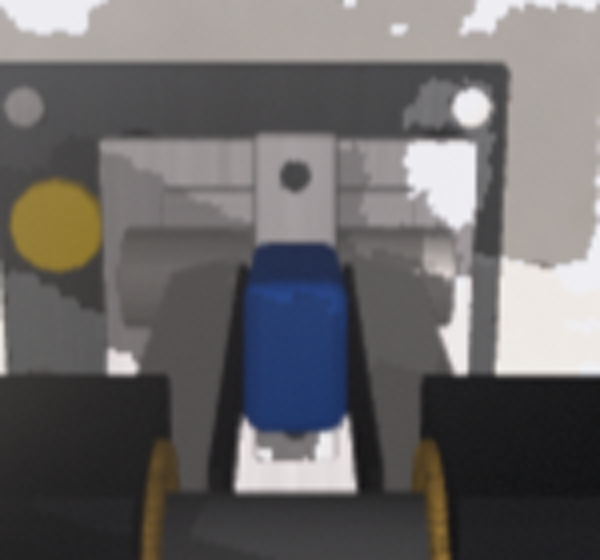

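View pics/scene19.png

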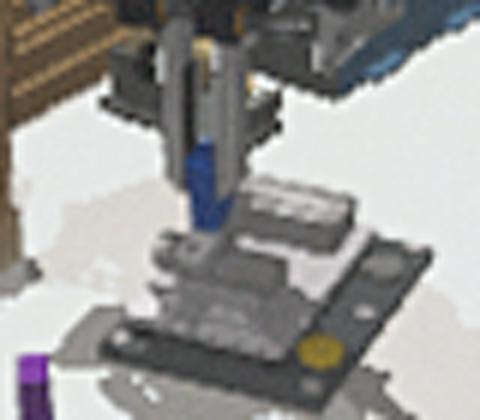

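```bash
python3 tilt.py 193.4 220.4 257.4; python3 -m crank '[{"tx":0,"ty":0,"tz":0.01,"twist":0,"grip":0.167},{"tx":0,"ty":0,"tz":0,"twist":0,"grip":0.167}]'; python3 f.py
```

```text
7.452942478195092 [-0.00948991  0.01363536] 0.0
[185.61929449 221.52067839 258.3868595 ] [183.79860616 211.91720809 250.57952215]
0.005 9.193098740541709 [-0.00764254] 1.3287595510750625
0.007 8.785254754167248 [-0.00806651] 0.7695760532565974
0.009 8.380347761271553 [-0.00849284] 0.36849593988351775
time: 31.15
tool_pos: [0.5226, -0.0793, 0.0761]
ee_rot: [3.141, -0.001, 1.814]
wrist_force: [0.1, -1.4, 5.6]
width: 0.016
[ 0.5226 -0.0793  0.0761] Ft [-1.4 -0.2 -5.6] contact~ [ 0.1 -1.4  6.8] Tt [ 0.03  -0.41   0.004]
```

```bash
python3 -m crank '[{"tx":0.1,"ty":0,"tz":0.025,"twist":0,"grip":0.167},{"tx":0.1,"ty":0,"tz":0.025,"twist":0,"grip":0.167},{"tx":0.1,"ty":0,"tz":0.025,"twist":0,"grip":0.167},{"tx":0.05,"ty":0,"tz":0.012,"twist":0,"grip":0.167}]'; python3 f.py
python3 - <<'E'
from h import *
s=wrist();save(s["frame"],"w20",(180,150,330,290),4)
E
```

```text
time: 31.65
tool_pos: [0.5217, -0.0758, 0.0752]
ee_rot: [3.141, -0.001, 1.815]
wrist_force: [0.6, -0.3, 5.0]
width: 0.0156
[ 0.5217 -0.0758  0.0752] Ft [-0.4  0.6 -5. ] contact~ [ 0.6 -0.3  6.2] Tt [-0.025 -0.4    0.012]
```

View pics/w20.png

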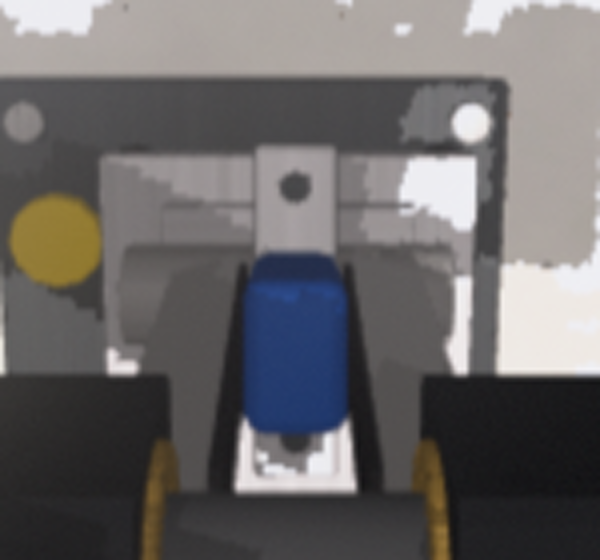

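```bash
python3 tilt.py 196.1 220.4 257.9;python3 -m crank '[{"tx":0,"ty":0,"tz":0.01,"twist":0,"grip":0.167},{"tx":0,"ty":0,"tz":0,"twist":0,"grip":0.167},{"tx":0,"ty":0,"tz":0,"twist":0,"grip":0.167}]'; python3 f.py
```

```text
10.153290219740098 [-0.01210837  0.01294996] 1.9790942390184744e-26
[185.61929449 221.52067839 258.3868595 ] [183.79860616 211.91720809 250.57952215]
0.005 11.67867409733013 [-0.01032213] 1.0627464345474085
0.007 11.290812589472818 [-0.01076826] 0.5837641936908136
0.009 10.90575378825254 [-0.0112166] 0.25235319739502704
time: 32.08
tool_pos: [0.5217, -0.0757, 0.0751]
ee_rot: [3.141, -0.001, 1.814]
wrist_force: [0.3, -1.4, 6.3]
width: 0.0161
[ 0.5217 -0.0757  0.0751] Ft [-1.4 -0.  -6.3] contact~ [ 0.3 -1.4  7.5] Tt [ 0.    -0.375  0.046]
```

```bash
python3 -m crank '[{"tx":-0.1,"ty":0,"tz":-0.024,"twist":0,"grip":0.167},{"tx":-0.1,"ty":0,"tz":-0.023,"twist":0,"grip":0.167},{"tx":-0.1,"ty":0,"tz":-0.022,"twist":0,"grip":0.167}]'; python3 f.py;python3 -m crank '[{"tx":-0.1,"ty":0,"tz":-0.02,"twist":0,"grip":0.167},{"tx":-0.1,"ty":0,"tz":-0.018,"twist":0,"grip":0.167}]'; python3 f.py
```

```text
time: 32.45
tool_pos: [0.522, -0.0767, 0.0754]
ee_rot: [3.141, -0.005, 1.815]
wrist_force: [-0.6, 3.6, 5.8]
width: 0.0161
[ 0.522  -0.0767  0.0754] Ft [ 3.7  0.2 -5.8] contact~ [-0.6  3.6  7. ] Tt [-0.117  0.624 -0.005]
time: 32.7
tool_pos: [0.5222, -0.0779, 0.0756]
ee_rot: [-3.142, -0.007, 1.815]
wrist_force: [-0.5, 4.0, 5.4]
width: 0.0161
[ 0.5222 -0.0779  0.0756] Ft [ 4.   0.5 -5.3] contact~ [-0.5  4.   6.6] Tt [-0.139  0.817 -0.004]
```

```bash
python3 -m crank '[{"tx":-0.1,"ty":0,"tz":-0.018,"twist":0,"grip":0.168},{"tx":-0.1,"ty":0,"tz":-0.018,"twist":0,"grip":0.168}]'; python3 f.py;python3 -m crank '[{"tx":-0.1,"ty":0,"tz":-0.015,"twist":0,"grip":0.168},{"tx":-0.1,"ty":0,"tz":-0.015,"twist":0,"grip":0.168}]'; python3 f.py
```

```text
time: 32.95
tool_pos: [0.5231, -0.0818, 0.076]
ee_rot: [-3.141, -0.003, 1.815]
wrist_force: [0.0, 3.4, 4.0]
width: 0.0163
[ 0.5231 -0.0818  0.076 ] Ft [ 3.3  0.8 -4. ] contact~ [0.  3.4 5.2] Tt [-0.237  0.443 -0.034]
time: 33.2
tool_pos: [0.5238, -0.0852, 0.0762]
ee_rot: [-3.141, -0.001, 1.814]
wrist_force: [-0.2, 1.7, 2.6]
width: 0.016
[ 0.5238 -0.0852  0.0762] Ft [ 1.7  0.2 -2.6] contact~ [-0.2  1.7  3.8] Tt [-0.281  0.453 -0.009]
```

```bash
python3 -m crank '[{"tx":-0.1,"ty":0,"tz":0.01,"twist":0,"grip":0.167},{"tx":-0.1,"ty":0,"tz":0.01,"twist":0,"grip":0.167}]'; python3 f.py;python3 -m crank '[{"tx":-0.1,"ty":0,"tz":0,"twist":0,"grip":0.167},{"tx":-0.1,"ty":0,"tz":0,"twist":0,"grip":0.167}]'; python3 f.py
```

```text
time: 33.45
tool_pos: [0.5243, -0.0872, 0.0762]
ee_rot: [-3.141, -0.0, 1.814]
wrist_force: [0.1, 1.7, 3.1]
width: 0.0158
[ 0.5243 -0.0872  0.0762] Ft [ 1.6  0.5 -3.1] contact~ [0.1 1.7 4.3] Tt [-0.169  0.542 -0.011]
time: 33.7
tool_pos: [0.5247, -0.0893, 0.0762]
ee_rot: [-3.141, 0.0, 1.814]
wrist_force: [-0.7, 2.6, 2.7]
width: 0.0159
[ 0.5247 -0.0893  0.0762] Ft [ 2.7 -0.  -2.7] contact~ [-0.7  2.6  3.9] Tt [-0.178  0.505  0.001]
```

```bash
python3 -m crank '[{"tx":-0.1,"ty":0,"tz":0.02,"twist":0,"grip":0.167},{"tx":-0.1,"ty":0,"tz":0.02,"twist":0,"grip":0.167},{"tx":-0.05,"ty":0,"tz":0,"twist":0,"grip":0.167}]'; python3 f.py
python3 - <<'E'
from h import *
s=wrist();save(s["frame"],"w21",(180,150,330,290),4)
E
```

```text
time: 34.08
tool_pos: [0.5254, -0.0918, 0.076]
ee_rot: [-3.141, 0.0, 1.814]
wrist_force: [-0.6, 1.9, 4.1]
width: 0.0158
[ 0.5254 -0.0918  0.076 ] Ft [ 2.  -0.2 -4.1] contact~ [-0.6  1.9  5.3] Tt [-0.083  0.552 -0.026]
```

View pics/w21.png

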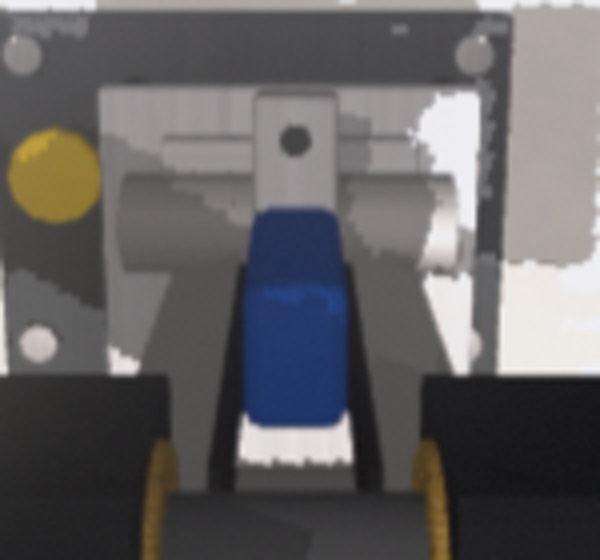

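```bash
python3 -m crank '[{"tx":0,"ty":0,"tz":0.01,"twist":0,"grip":0.167},{"tx":0,"ty":0,"tz":0,"twist":0,"grip":0.167}]'; python3 f.py; python3 -m crank '[{"tx":-0.1,"ty":0,"tz":0.005,"twist":0,"grip":0.167},{"tx":-0.1,"ty":0,"tz":0.007,"twist":0,"grip":0.167},{"tx":-0.1,"ty":0,"tz":0.009,"twist":0,"grip":0.167}]'; python3 f.py
```

```text
time: 34.38
tool_pos: [0.5254, -0.0918, 0.076]
ee_rot: [-3.142, 0.0, 1.814]
wrist_force: [-2.0, 2.1, 3.9]
width: 0.016
[ 0.5254 -0.0918  0.076 ] Ft [ 2.5 -1.5 -3.9] contact~ [-2.   2.1  5.1] Tt [-0.007  0.511  0.009]
time: 34.75
tool_pos: [0.5262, -0.0947, 0.0756]
ee_rot: [3.142, 0.0, 1.814]
wrist_force: [-0.7, 2.2, 4.9]
width: 0.0159
[ 0.5262 -0.0947  0.0756] Ft [ 2.3 -0.1 -4.9] contact~ [-0.7  2.2  6.1] Tt [ 0.006  0.516 -0.002]
```

```bash
python3 -m crank '[{"tx":-0.1,"ty":0,"tz":0.01,"twist":0,"grip":0.167},{"tx":-0.1,"ty":0,"tz":0.01,"twist":0,"grip":0.167},{"tx":-0.1,"ty":0,"tz":0.012,"twist":0,"grip":0.167}]'; python3 f.py
```

```text
time: 35.12
tool_pos: [0.5269, -0.0976, 0.0753]
ee_rot: [3.142, 0.0, 1.814]
wrist_force: [-0.8, 1.2, 4.2]
width: 0.0164
[ 0.5269 -0.0976  0.0753] Ft [ 1.4 -0.5 -4.2] contact~ [-0.8  1.2  5.4] Tt [-0.046  0.438 -0.008]
```

```bash
python3 -m crank '[{"tx":-0.1,"ty":0,"tz":0.02,"twist":0,"grip":0.167},{"tx":-0.1,"ty":0,"tz":0.02,"twist":0,"grip":0.167},{"tx":-0.1,"ty":0,"tz":0.02,"twist":0,"grip":0.167}]'; python3 f.py;  python3 -m crank '[{"tx":-0.1,"ty":0,"tz":0.022,"twist":0,"grip":0.167},{"tx":-0.1,"ty":0,"tz":0.022,"twist":0,"grip":0.167},{"tx":-0.1,"ty":0,"tz":0.022,"twist":0,"grip":0.167}]'; python3 f.py
python3 - <<'E'
from h import *
s=wrist();save(s["frame"],"w22",(180,150,330,290),4)
E
```

```text
time: 35.5
tool_pos: [0.5276, -0.1005, 0.0747]
ee_rot: [3.142, 0.0, 1.814]
wrist_force: [-0.5, 1.4, 4.4]
width: 0.0158
[ 0.5276 -0.1005  0.0747] Ft [ 1.5 -0.1 -4.4] contact~ [-0.5  1.4  5.6] Tt [-0.064  0.422  0.027]
time: 35.88
tool_pos: [0.5284, -0.1034, 0.074]
ee_rot: [3.142, 0.0, 1.814]
wrist_force: [-1.1, 1.4, 4.0]
width: 0.0157
[ 0.5284 -0.1034  0.074 ] Ft [ 1.6 -0.8 -4. ] contact~ [-1.1  1.4  5.2] Tt [-0.084  0.373  0.026]
```

View pics/w22.png

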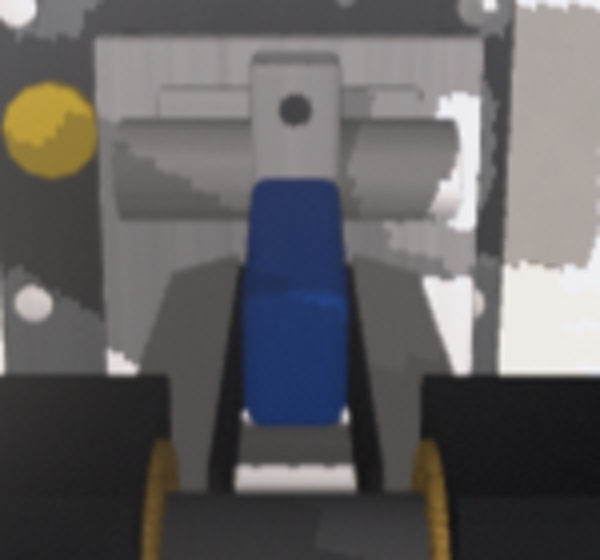

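```bash
python3 tilt.py 176.9 222.6 255.9;echo; python3 tilt.py 184.85 220.6 255.9 ; python3 -m crank '[{"tx":-0.1,"ty":0,"tz":0.03,"twist":0,"grip":0.167},{"tx":-0.1,"ty":0,"tz":0.03,"twist":0,"grip":0.167},{"tx":-0.05,"ty":0,"tz":0.015,"twist":0,"grip":0.167}]'; python3 f.py
```

```text
-9.900386399535902 [0.00926637 0.00783971] 2.4233807008389483e-27
[185.61929449 221.52067839 258.3868595 ] [183.79860616 211.91720809 250.57952215]
0.005 -9.145300486222583 [0.00972315] 0.24787875426827707
0.007 -9.678625772120636 [0.00940274] 0.021321672877298255
0.009 -10.20466005518696 [0.00907612] 0.04005576955710457

-1.093255437718866 [-0.00042659  0.01313895] 4.0389678347315804e-28
[185.61929449 221.52067839 258.3868595 ] [183.79860616 211.91720809 250.57952215]
0.005 0.8074199638072114 [0.00105337] 1.4783453366418962
0.007 0.33451392283924536 [0.00069481] 0.8260033222511194
0.009 -0.13459979105540393 [0.00033293] 0.3688404529001607
time: 36.3
tool_pos: [0.529, -0.1059, 0.0733]
ee_rot: [3.142, 0.0, 1.814]
wrist_force: [-1.2, 1.4, 3.1]
width: 0.0162
[ 0.529  -0.1059  0.0733] Ft [ 1.7 -0.8 -3.1] contact~ [-1.2  1.4  4.3] Tt [-0.095  0.331  0.034]
```

```bash
python3 -m crank '[{"tx":0,"ty":0,"tz":0.03,"twist":0,"grip":0.167},{"tx":0,"ty":0,"tz":0,"twist":0,"grip":0.167},{"tx":0,"ty":0,"tz":0,"twist":0,"grip":0.167}]'; python3 f.py
python3 - <<'E'
from h import *
s=wrist();save(s["frame"],"w23",(180,150,330,290),4)
E
```

```text
time: 36.67
tool_pos: [0.529, -0.1059, 0.0732]
ee_rot: [3.141, 0.0, 1.814]
wrist_force: [-1.3, 1.0, 5.0]
width: 0.0161
[ 0.529  -0.1059  0.0732] Ft [ 1.3 -1.  -5. ] contact~ [-1.3  1.   6.2] Tt [-0.033  0.317 -0.009]
```

View pics/w23.png

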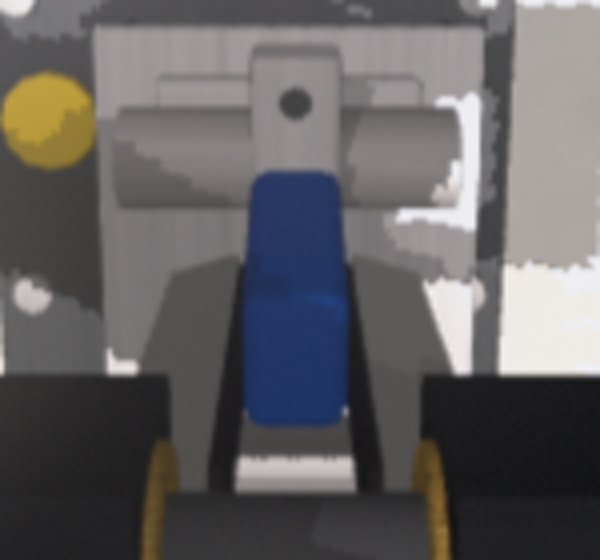

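```bash
python3 -m crank '[{"tx":0,"ty":0,"tz":0,"twist":0,"grip":0.167},{"tx":0.1,"ty":0,"tz":0,"twist":0,"grip":0.167},{"tx":0.1,"ty":0,"tz":0,"twist":0,"grip":0.167},{"tx":0.1,"ty":0,"tz":-0.01,"twist":0,"grip":0.167}]'; python3 f.py;python3 -m crank '[{"tx":0.1,"ty":0,"tz":-0.02,"twist":0,"grip":0.168},{"tx":0.1,"ty":0,"tz":-0.02,"twist":0,"grip":0.168},{"tx":0.1,"ty":0,"tz":-0.02,"twist":0,"grip":0.168}]'; python3 f.py
```

```text
time: 37.22
tool_pos: [0.5286, -0.1043, 0.0733]
ee_rot: [3.141, 0.003, 1.814]
wrist_force: [1.0, -4.1, 3.5]
width: 0.0164
[ 0.5286 -0.1043  0.0733] Ft [-4.3 -0.  -3.5] contact~ [ 1.  -4.1  4.7] Tt [ 0.003 -0.902  0.014]
time: 37.6
tool_pos: [0.5275, -0.0999, 0.0737]
ee_rot: [3.141, 0.0, 1.814]
wrist_force: [0.7, -2.4, 3.4]
width: 0.0161
[ 0.5275 -0.0999  0.0737] Ft [-2.5  0.1 -3.4] contact~ [ 0.7 -2.4  4.6] Tt [-0.165 -0.617  0.002]
```

```bash
python3 -m crank '[{"tx":0.1,"ty":0,"tz":-0.01,"twist":0,"grip":0.167},{"tx":0.1,"ty":0,"tz":-0.01,"twist":0,"grip":0.167},{"tx":0.1,"ty":0,"tz":-0.01,"twist":0,"grip":0.167}]'; python3 f.py;python3 -m crank '[{"tx":0.1,"ty":0,"tz":-0.005,"twist":0,"grip":0.167},{"tx":0.1,"ty":0,"tz":-0.005,"twist":0,"grip":0.167},{"tx":0.1,"ty":0,"tz":-0.005,"twist":0,"grip":0.167}]'; python3 f.py
```

```text
time: 37.98
tool_pos: [0.5267, -0.0969, 0.0739]
ee_rot: [-3.142, 0.0, 1.814]
wrist_force: [1.4, -3.8, 3.1]
width: 0.0161
[ 0.5267 -0.0969  0.0739] Ft [-4.   0.4 -3.1] contact~ [ 1.4 -3.8  4.3] Tt [-0.145 -0.768  0.029]
time: 38.35
tool_pos: [0.526, -0.0939, 0.074]
ee_rot: [-3.141, -0.0, 1.814]
wrist_force: [0.8, -3.2, 3.1]
width: 0.0157
[ 0.526  -0.0939  0.074 ] Ft [-3.3  0.  -3.1] contact~ [ 0.8 -3.2  4.3] Tt [-0.142 -0.739  0.005]
```

```bash
python3 -m crank '[{"tx":0.1,"ty":0,"tz":0.01,"twist":0,"grip":0.167},{"tx":0.1,"ty":0,"tz":0.01,"twist":0,"grip":0.167},{"tx":0.03,"ty":0,"tz":0,"twist":0,"grip":0.167},{"tx":0,"ty":0,"tz":0,"twist":0,"grip":0.167}]'; python3 f.py
python3 - <<'E'
from h import *
s=wrist();save(s["frame"],"w24",(180,150,330,290),4)
E
```

```text
time: 38.85
tool_pos: [0.5255, -0.0918, 0.074]
ee_rot: [-3.142, 0.0, 1.814]
wrist_force: [0.7, -2.4, 3.5]
width: 0.016
[ 0.5255 -0.0918  0.074 ] Ft [-2.5  0.1 -3.5] contact~ [ 0.7 -2.4  4.7] Tt [-0.158 -0.654  0.021]
```

View pics/w24.png

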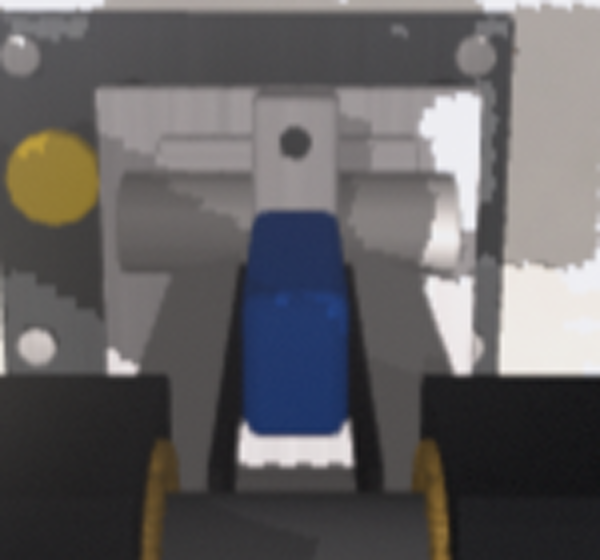

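```bash
sed -i 's/(.005,.007,.009)/(.001,.003,.005,.007)/' tilt.py; python3 tilt.py 185.35 222.35 258.1
```

```text
-1.4772038513668093 [-3.43494371e-05  9.97191495e-03] 2.1071295193794655e-24
[185.61929449 221.52067839 258.3868595 ] [183.79860616 211.91720809 250.57952215]
0.001 0.6751555621419776 [0.00161138] 1.9862123812653796
0.003 0.18816787058609852 [0.00125083] 1.1774687792386413
0.005 -0.2947201327440722 [0.00088667] 0.5880274761373194
0.007 -0.7734853692712653 [0.0005189] 0.20636701395857052
```

```bash
python3 -m crank '[{"tx":0,"ty":0,"tz":0,"twist":0,"grip":0.12},{"tx":0,"ty":0,"tz":0,"twist":0,"grip":0.05},{"tx":0,"ty":0,"tz":0,"twist":0,"grip":0.05},{"tx":0,"ty":0,"tz":-0.1,"twist":0,"grip":0.05},{"tx":0,"ty":0,"tz":-0.2,"twist":0,"grip":0.05},{"tx":0,"ty":0,"tz":-0.5,"twist":0,"grip":0.05},{"tx":0,"ty":0,"tz":-1.5,"twist":0,"grip":0.05},{"tx":0,"ty":0,"tz":-2.5,"twist":0,"grip":0.05},{"tx":0,"ty":0,"tz":0,"twist":0,"grip":0.05},{"tx":0,"ty":0,"tz":0,"twist":0,"grip":0.05}]'; python3 f.py
python3 - <<'E'
from h import *
s=wrist();save(s["frame"],"w25",(180,150,330,290),4)
o=get_obs();print(np.degrees(o["ee_rot"]))
E
```

```text
time: 40.15
tool_pos: [0.5252, -0.0916, 0.1216]
ee_rot: [-3.141, -0.0, 1.814]
wrist_force: [0.2, 1.3, -1.1]
width: 0.0157
[ 0.5252 -0.0916  0.1216] Ft [1.2 0.5 1.1] contact~ [0.2 1.3 0.1] Tt [-0.081 -0.051  0.036]
[-1.79911734e+02 -5.69102680e-02  1.03940715e+02]
```

View pics/w25.png

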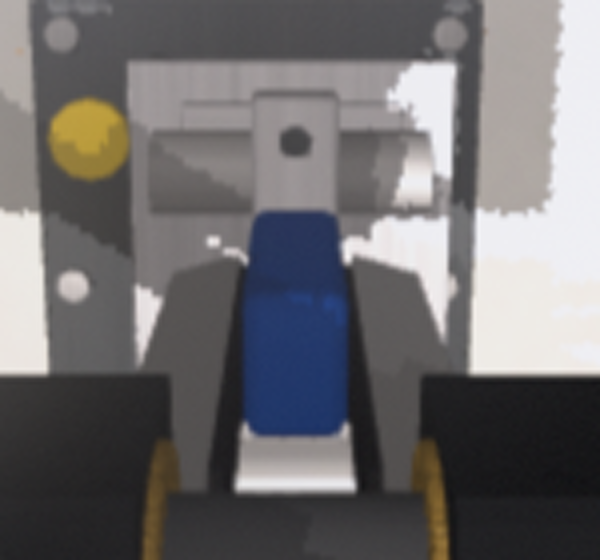

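```bash
python3 -m crank '[{"tx":2.9,"ty":-1.66,"tz":0,"twist":0,"grip":0.05},{"tx":2.9,"ty":-1.66,"tz":0,"twist":0,"grip":0.05},{"tx":2.9,"ty":-1.66,"tz":0,"twist":0,"grip":0.05},{"tx":2.9,"ty":-1.66,"tz":0,"twist":0,"grip":0.05},{"tx":2.9,"ty":-1.68,"tz":0,"twist":0,"grip":0.05},{"tx":0,"ty":0,"tz":2,"twist":0,"grip":0.05},{"tx":0,"ty":0,"tz":3,"twist":0,"grip":0.05},{"tx":0,"ty":0,"tz":3,"twist":0,"grip":0.05},{"tx":0,"ty":0,"tz":1.5,"twist":0,"grip":0.05},{"tx":0,"ty":0,"tz":0.6,"twist":0,"grip":0.05},{"tx":0,"ty":0,"tz":0,"twist":0,"grip":0.05}]'; python3 f.py
```

```text
time: 41.58
tool_pos: [0.41, 0.0288, 0.0211]
ee_rot: [3.141, 0.0, 1.814]
wrist_force: [0.5, 0.3, -0.1]
width: 0.0159
[0.41   0.0288 0.0211] Ft [0.2 0.6 0.1] contact~ [0.5 0.3 1.1] Tt [-0.112 -0.038  0.037]
```

```bash
python3 -m crank '[{"tx":0,"ty":0,"tz":0.2,"twist":0,"grip":0.05},{"tx":0,"ty":0,"tz":0.1,"twist":0,"grip":0.05},{"tx":0,"ty":0,"tz":0,"twist":0,"grip":0.05}]'; python3 -m crank '[{"tx":0,"ty":0,"tz":0.1,"twist":0,"grip":0.05},{"tx":0,"ty":0,"tz":0.1,"twist":0,"grip":0.05},{"tx":0,"ty":0,"tz":0,"twist":0,"grip":0.05}]';python3 f.py
```

```text
time: 41.95
tool_pos: [0.4101, 0.0288, 0.0183]
ee_rot: [3.141, 0.0, 1.814]
wrist_force: [-0.1, -0.3, -0.7]
width: 0.0159
time: 42.32
tool_pos: [0.4097, 0.0288, 0.0158]
ee_rot: [-3.141, -0.0, 1.814]
wrist_force: [-0.6, -0.1, -1.1]
width: 0.0161
[0.4097 0.0288 0.0158] Ft [ 0.1 -0.6  1.1] contact~ [-0.6 -0.1  0.1] Tt [-0.076 -0.076 -0.017]
```

```bash
python3 -m crank '[{"tx":0,"ty":0,"tz":0.1,"twist":0,"grip":0.05},{"tx":0,"ty":0,"tz":0.05,"twist":0,"grip":0.05}]'; python3 -m crank '[{"tx":0,"ty":0,"tz":0.05,"twist":0,"grip":0.05},{"tx":0,"ty":0,"tz":0.05,"twist":0,"grip":0.05}]'
```

```text
time: 42.58
tool_pos: [0.41, 0.0288, 0.0149]
ee_rot: [3.141, 0.0, 1.814]
wrist_force: [-1.2, -0.0, 4.3]
width: 0.0157
time: 42.82
tool_pos: [0.4101, 0.0288, 0.0147]
ee_rot: [3.141, 0.0, 1.814]
wrist_force: [-3.1, -0.5, 9.7]
width: 0.0161
```

```bash
python3 -m crank '[{"tx":0,"ty":0,"tz":-0.05,"twist":0,"grip":0.15},{"tx":0,"ty":0,"tz":0,"twist":0,"grip":0.18},{"tx":0,"ty":0,"tz":0,"twist":0,"grip":0.3},{"tx":0,"ty":0,"tz":0,"twist":0,"grip":0.4},{"tx":0,"ty":0,"tz":0,"twist":0,"grip":0.4},{"tx":0,"ty":0,"tz":-1,"twist":0,"grip":0.4},{"tx":0,"ty":0,"tz":-3,"twist":0,"grip":0.45},{"tx":0,"ty":0,"tz":-2.5,"twist":0,"grip":0.5},{"tx":0,"ty":0,"tz":0,"twist":-10,"grip":0.5},{"tx":0,"ty":0,"tz":0,"twist":-10,"grip":0.5},{"tx":0,"ty":0,"tz":0,"twist":-10,"grip":0.5},{"tx":0,"ty":0,"tz":0,"twist":-10,"grip":0.5}]'; python3 -m crank '[{"tx":0,"ty":0,"tz":0,"twist":-10,"grip":0.5},{"tx":0,"ty":0,"tz":0,"twist":-10,"grip":0.5},{"tx":0,"ty":0,"tz":0,"twist":-10,"grip":0.5},{"tx":0,"ty":0,"tz":0,"twist":-10,"grip":0.5},{"tx":0,"ty":0,"tz":0,"twist":-10,"grip":0.5},{"tx":0,"ty":0,"tz":0,"twist":0,"grip":0.5},{"tx":0,"ty":0,"tz":0,"twist":0,"grip":0.5}]'
python3 - <<'E'
from h import *
o=get_obs();print(o["tool_pos"],np.degrees(o["ee_rot"]))
s=wrist();save(s["frame"],"w26",(150,120,360,290),3.6); np.savez("w26.npz",**s)
E
```

```text
time: 44.32
tool_pos: [0.4101, 0.0288, 0.0797]
ee_rot: [3.141, 0.001, 2.518]
wrist_force: [-0.4, -0.1, 0.3]
width: 0.0467
time: 45.2
tool_pos: [0.41, 0.0288, 0.0793]
ee_rot: [-3.141, 0.001, -2.901]
wrist_force: [0.2, -0.3, 0.3]
width: 0.0469
[0.40997504 0.02882886 0.07933091] [-1.79986086e+02  3.22581110e-02 -1.66205881e+02]
```

View pics/w26.png

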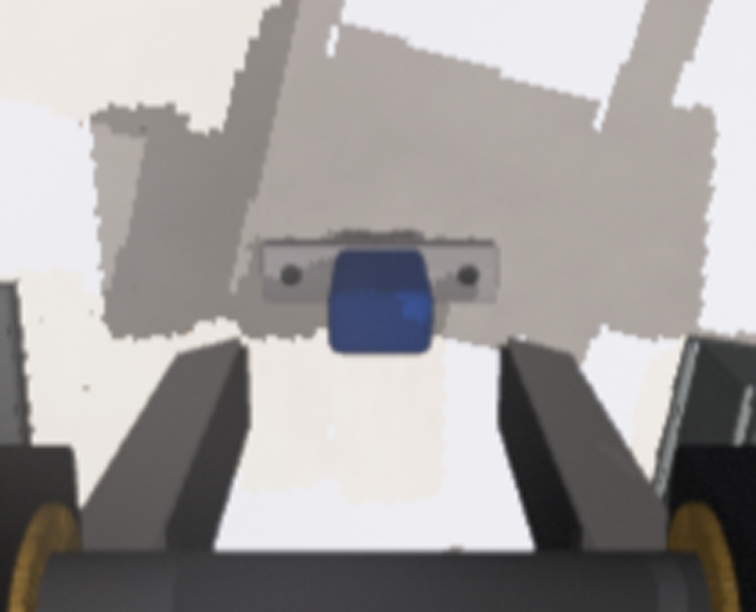

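```bash
python3 -m crank '[{"tx":0,"ty":0.18,"tz":1,"twist":0,"grip":0.5},{"tx":0,"ty":0,"tz":2.5,"twist":0,"grip":0.5},{"tx":0,"ty":0,"tz":2.5,"twist":0,"grip":0.5},{"tx":0,"ty":0,"tz":1.0,"twist":0,"grip":0.5},{"tx":0,"ty":0,"tz":0.35,"twist":0,"grip":0.45},{"tx":0,"ty":0,"tz":0,"twist":0,"grip":0.3},{"tx":0,"ty":0,"tz":0,"twist":0,"grip":0.2},{"tx":0,"ty":0,"tz":0,"twist":0,"grip":0.1},{"tx":0,"ty":0,"tz":0,"twist":0,"grip":0.1},{"tx":0,"ty":0,"tz":0,"twist":0,"grip":0.1}]'; python3 f.py
```

```text
time: 46.5
tool_pos: [0.4102, 0.0305, 0.0062]
ee_rot: [-3.141, 0.002, -2.898]
wrist_force: [0.3, -0.4, 3.4]
width: 0.024
[0.4102 0.0305 0.0062] Ft [-0.2 -0.5 -3.4] contact~ [ 0.3 -0.4  4.6] Tt [-0.032 -0.19  -0.019]
```

```bash
python3 -m crank '[{"tx":0,"ty":0,"tz":-1,"twist":0,"grip":0.1},{"tx":0,"ty":0,"tz":-3.5,"twist":0,"grip":0.1},{"tx":0,"ty":0,"tz":-3.5,"twist":0,"grip":0.1},{"tx":0,"ty":0,"tz":-3.5,"twist":0,"grip":0.1},{"tx":0,"ty":0,"tz":-3,"twist":0,"grip":0.1},{"tx":-3.65,"ty":2.29,"tz":0,"twist":0,"grip":0.1},{"tx":-3.65,"ty":2.29,"tz":0,"twist":0,"grip":0.1},{"tx":-3.65,"ty":2.29,"tz":0,"twist":0,"grip":0.1},{"tx":-3.65,"ty":2.29,"tz":0,"twist":0,"grip":0.1},{"tx":-3.64,"ty":2.29,"tz":0,"twist":0,"grip":0.1},{"tx":0,"ty":0,"tz":0,"twist":8.75,"grip":0.1},{"tx":0,"ty":0,"tz":0,"twist":0,"grip":0.1}]'; python3 -m crank '[{"tx":0,"ty":0,"tz":0,"twist":0,"grip":0.1},{"tx":0,"ty":0,"tz":0,"twist":0,"grip":0.1}]';python3 - <<'E'
from h import *
o=get_obs();R=Ro.from_euler("xyz",o["ee_rot"]).as_matrix()
print(o["tool_pos"],np.degrees(o["ee_rot"]),R.T@(np.array([.5596,.1856,.0392])-o["tool_pos"])*100)
s=wrist();save(s["frame"],"w27",(150,60,360,280),2.7)
E
```

```text
time: 48.0
tool_pos: [0.5585, 0.1859, 0.1496]
ee_rot: [-3.141, -0.002, -3.049]
wrist_force: [0.8, -0.1, -2.2]
width: 0.024
time: 48.25
tool_pos: [0.5586, 0.1852, 0.1507]
ee_rot: [-3.141, 0.0, -3.051]
wrist_force: [0.1, -0.5, 0.4]
width: 0.0237
[0.55859726 0.18521452 0.15073098] [-1.79992936e+02  1.66064984e-02 -1.74783242e+02] [-0.10013084  0.03064649 11.15312401]
```

View pics/w27.png

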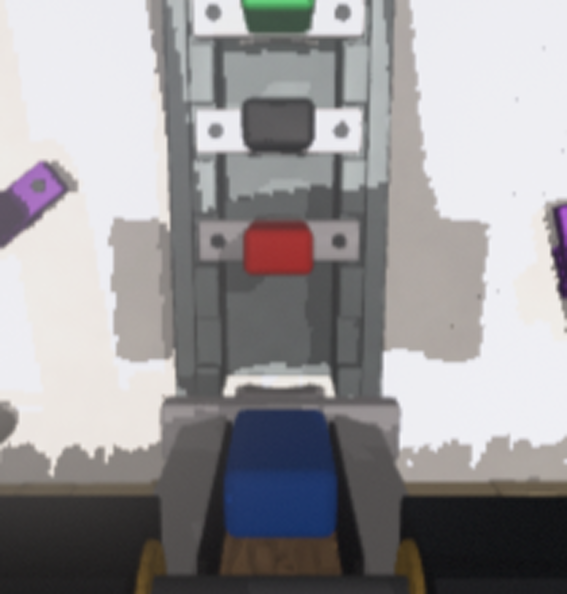

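```bash
python3 -m crank '[{"tx":-0.1,"ty":0.03,"tz":2,"twist":0,"grip":0.1},{"tx":0,"ty":0,"tz":3,"twist":0,"grip":0.1},{"tx":0,"ty":0,"tz":3,"twist":0,"grip":0.1},{"tx":0,"ty":0,"tz":1.2,"twist":0,"grip":0.1},{"tx":0,"ty":0,"tz":0.3,"twist":0,"grip":0.1},{"tx":0,"ty":0,"tz":0,"twist":0,"grip":0.1},{"tx":0,"ty":0,"tz":0,"twist":0,"grip":0.1}]';python3 - <<'E'
from h import *
o=get_obs();R=Ro.from_euler("xyz",o["ee_rot"]).as_matrix()
print(o["tool_pos"],np.degrees(o["ee_rot"]),R.T@(np.array([.5596,.1856,.0392])-o["tool_pos"])*100,o["wrist_force"])
s=wrist();save(s["frame"],"w28",(170,130,340,290),3.5)
save(cams.snapshot("scene")["frame"],"scene28",(150,180,250,260),6)
E
```

```text
time: 49.18
tool_pos: [0.5608, 0.1862, 0.057]
ee_rot: [3.141, 0.003, -3.051]
wrist_force: [0.2, -0.3, -0.4]
width: 0.0237
[0.56080676 0.18624898 0.05700033] [ 1.79983678e+02  1.56935231e-01 -1.74813528e+02] [ 0.13092364 -0.05423013  1.77966598] [ 0.22735047 -0.31110942 -0.44612925]
```

View pics/w28.png

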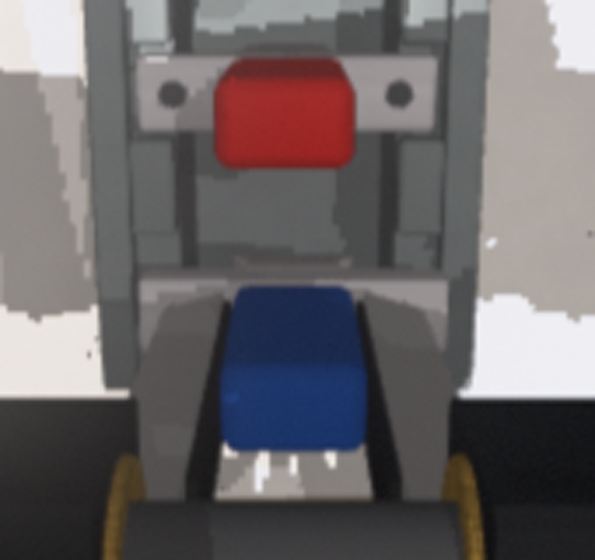

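View pics/scene28.png

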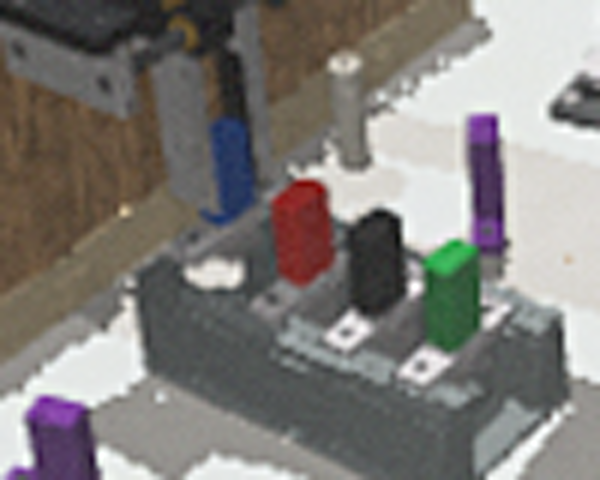

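```bash
python3 -m crank '[{"tx":0.06,"ty":-0.03,"tz":0.3,"twist":0,"grip":0.1},{"tx":0,"ty":0,"tz":0.3,"twist":0,"grip":0.1},{"tx":0,"ty":0,"tz":0.2,"twist":0,"grip":0.1},{"tx":0,"ty":0,"tz":0,"twist":0,"grip":0.1}]'; python3 f.py; python3 -m crank '[{"tx":0,"ty":0,"tz":0.3,"twist":0,"grip":0.1},{"tx":0,"ty":0,"tz":0.2,"twist":0,"grip":0.1},{"tx":0,"ty":0,"tz":0.2,"twist":0,"grip":0.1},{"tx":0,"ty":0,"tz":0,"twist":0,"grip":0.1}]'; python3 f.py
```

```text
time: 49.78
tool_pos: [0.559, 0.1856, 0.047]
ee_rot: [-3.141, -0.001, -3.051]
wrist_force: [-0.1, -0.1, -0.8]
width: 0.0236
[0.559  0.1856 0.047 ] Ft [ 0.1 -0.1  0.8] contact~ [-0.1 -0.1  0.4] Tt [-0.06  -0.161 -0.019]
time: 50.28
tool_pos: [0.5591, 0.1856, 0.0401]
ee_rot: [-3.141, -0.001, -3.051]
wrist_force: [0.6, 0.9, -1.8]
width: 0.0238
[0.5591 0.1856 0.0401] Ft [-0.6  0.9  1.8] contact~ [ 0.6  0.9 -0.6] Tt [-0.118 -0.075 -0.022]
```

Inside the slot with no resistance; seat and release.

```bash
python3 -m crank '[{"tx":0,"ty":0,"tz":0.1,"twist":0,"grip":0.1},{"tx":0,"ty":0,"tz":0.05,"twist":0,"grip":0.1},{"tx":0,"ty":0,"tz":0,"twist":0,"grip":0.1}]'; python3 f.py
```

```text
time: 50.65
tool_pos: [0.5594, 0.1857, 0.0396]
ee_rot: [-3.142, 0.001, -3.051]
wrist_force: [-1.9, -1.0, 3.9]
width: 0.024
[0.5594 0.1857 0.0396] Ft [ 1.9 -0.8 -3.9] contact~ [-1.9 -1.   5.1] Tt [-0.021  0.159  0.006]
```

```bash
python3 -m crank '[{"tx":0,"ty":0,"tz":0,"twist":0,"grip":0.24},{"tx":0,"ty":0,"tz":0,"twist":0,"grip":0.3},{"tx":0,"ty":0,"tz":0,"twist":0,"grip":0.42},{"tx":0,"ty":0,"tz":0,"twist":0,"grip":0.45},{"tx":0,"ty":0,"tz":-1,"twist":0,"grip":0.45},{"tx":0,"ty":0,"tz":-3,"twist":0,"grip":0.45},{"tx":0,"ty":0,"tz":-3.5,"twist":0,"grip":0.45},{"tx":0,"ty":0,"tz":-4,"twist":0,"grip":0.45},{"tx":0,"ty":0,"tz":-4,"twist":0,"grip":0.45},{"tx":0,"ty":0,"tz":0,"twist":0,"grip":0.45},{"tx":0,"ty":0,"tz":0,"twist":0,"grip":0.45}]'
python3 - <<'E'
from h import *
s=wrist();save(s["frame"],"w29",(190,20,320,230),2.8)
save(cams.snapshot("scene")["frame"],"scene29",(140,180,260,260),6)
o=get_obs();print(o["tool_pos"],o["wrist_force"])
c=lambda a,b:atz(s,(190+a/2.8,20+b/2.8),.055)
np.savez("w29.npz",**s)
E
```

```text
time: 52.02
tool_pos: [0.5589, 0.1856, 0.1934]
ee_rot: [-3.141, -0.001, -3.051]
wrist_force: [0.1, -0.2, -0.5]
width: 0.0422
[0.5582591  0.18547186 0.19177917] [ 0.05475374  0.56797785 -0.29260808]
```

View pics/w29.png

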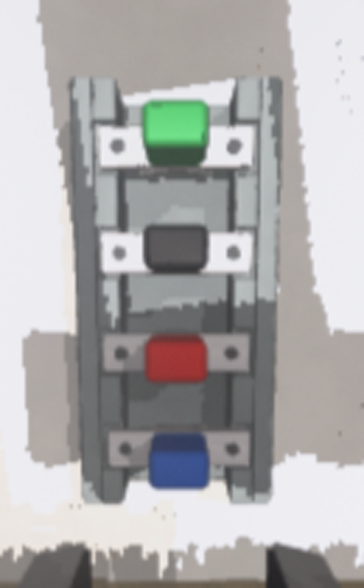

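View pics/scene29.png

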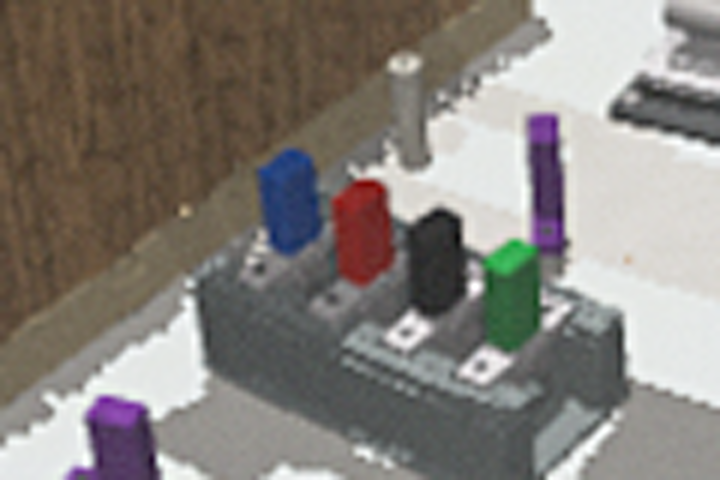

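Run:
```python
from h import *
s=dict(np.load("w29.npz"))
for n,(a,b,c,d) in {"blue":(125,449,232,448),"red":(121,354,231,353)}.items(): print(n,((atz(s,(190+a/2.8,20+b/2.8),.055)+atz(s,(190+c/2.8,20+d/2.8),.055))/2).round(4))
from bench import ticket
print(ticket.close_job())
```

```text
blue [0.56   0.1867 0.055 ]
red [0.518  0.1818 0.055 ]
the job is handed in; nothing more can be done
None
```

I checked the round bar, which the yellow disc marked, with the blue leaf, and handed the job in at about 52 s. All four leaves were hanging upright in the rack.

**Bedding and tipping:** The bar lay about 3 mm above its nominal height. I bedded the leaf upright at about 6.5 N and held it. I then tipped it about 11° left, set it upright, tipped it about 11° right, and set it upright again. At every pause the contact force, read from the wrist sensor less the leaf's weight, was about 5 to 7.5 N. Between pauses it once dipped to about 4 N. The tilt angles come from wrist pictures and are good to about 1°. The last right-hand angle is extrapolated from one of about 10° just before it.

**How it was gripped:** The tool cannot tilt, so I eased the grip until the leaf could turn between the pads. The block behind the rack left no room for the gripper across the blue leaf's slot. I therefore stood the leaf on the table to change grip, once on the way out and once on the way back.

**Last checks:** The blue leaf is back in its own slot, within about 1.5 mm of where it hung. The white post and the other leaves look untouched in the last picture. I did not look again at the rubber foot, but the arm never went near it. The last wrist force reading was about zero.

**What went wrong:** The first grasp missed. The fingertips sit about 37 mm further back from the TCP than the description says, so the fingers closed on top of the tab. Opening them tipped the leaf in its slot, with up to about 14 N on the wrist. The leaf dropped back upright, and I regrasped it using the corrected length.

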